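# Pack the pot carrier for the steriliser

## Task

Get the steel pots ready for the steriliser: stand every open pot upright on the carrier plate between its two posts and close each with the lid that fits it (spare lids stay out). Then check the cover: hold the cover plate level and still above the middle of the light box, at the height of the black collar on its post, for five seconds, and finally lower it level over the carrier's two pins until it lies flat on both shoulders, and let go; never let it tip. Do not tip over or push away the other things on the counter.

Things in the scene. Friction and masses are not known exactly. Their poses are not given: they have to be found in the camera images.
- carrier: fixed aluminium base plate 100 mm (its x) by 280 mm (its y) by 6 mm thick, with two upright steel posts on its y axis at y = +120 and -120 mm. Origin at the middle of its underside, z up. Each post is 18 mm thick up to a flat shoulder 90 mm above the origin; from there a pin 10 mm in diameter goes on, straight for 12 mm, then tapered over 10 mm to a 4.4 mm tip. The pots stand on the plate between the posts, in a row along y.
- carrier_floor (a point): middle of the carrier plate's upper face, on which the pots stand (6 mm above the counter)
- carrier_seat (a point): point midway between the two post shoulders, at shoulder height (90 mm above the counter): where the middle of the cover's underside comes to rest
- cover_plate (a point): the cover: loose steel plate 80 mm (x) by 280 mm (y) by 6 mm, 0.4 kg, with a round through hole 13 mm in diameter at y = +120 and at y = -120 mm, lying flat on the counter. This point is the middle of the plate's underside; z up. It is the same turned end for end.
- cover_handle (a point): middle of the cover's black handle bar, 37 mm above the plate's underside; bar 14 mm wide (cover x), 70 mm long (cover y), 14 mm high, on two legs, open beneath (24 mm from the plate's top to the bar)
- lightbox: fixed grey light box 150 mm x 150 mm x 18 mm with a white top; origin at the middle of its underside. A thin steel post, 212 mm high, stands 172 mm from its middle on its +y side, with a black collar 24 mm in diameter and 10 mm high centred 150 mm above the counter
- check_point (a point): point above the middle of the light box at the height of the collar on its post (150 mm above the counter): where the middle of the cover's underside is to be held
- pot_wide_mid (a point): middle (half-way up, on the axis) of the wide round open steel pot, 50 mm in diameter, 40 mm high, wall 3 mm, about 0.09 kg, standing upright; x and y axes level. May be absent (None).
- pot_wide_rim (a point): centre of the mouth of the wide round pot, at the height of its rim, 40 mm above its underside. May be absent.
- lid_wide_knob (a point): middle of the knob of the wide round pot's steel lid: knob round, 16 mm in diameter, 24 mm high, 21 mm above the lid's lowest point; lid lies on the counter knob up, about 0.05 kg
- lid_wide_seat (a point): middle of the underside of the wide round lid's 52 mm disc (4 mm thick, knob stands on it); below it hangs a 40 mm round plug 5 mm deep that enters the pot with 2 mm play all round. On the closed pot this point is at the pot's rim centre.
- pot_small_mid (a point): middle (half-way up, on the axis) of the small round open steel pot, 38 mm in diameter, 40 mm high, wall 3 mm, about 0.09 kg, standing upright; x and y axes level. May be absent (None).
- pot_small_rim (a point): centre of the mouth of the small round pot, at the height of its rim, 40 mm above its underside. May be absent.
- lid_small_knob (a point): middle of the knob of the small round pot's steel lid: knob round, 16 mm in diameter, 24 mm high, 21 mm above the lid's lowest point; lid lies on the counter knob up, about 0.05 kg
- lid_small_seat (a point): middle of the underside of the small round lid's 40 mm disc (4 mm thick, knob stands on it); below it hangs a 28 mm round plug 5 mm deep that enters the pot with 2 mm play all round. On the closed pot this point is at the pot's rim centre.
- pot_square_mid (a point): middle (half-way up, on the axis) of the square open steel pot, 42 mm x 42 mm, 40 mm high, wall 3 mm, about 0.09 kg, standing upright; x and y axes level, parallel to its sides. May be absent (None).
- pot_square_rim (a point): centre of the mouth of the square pot, at the height of its rim, 40 mm above its underside. May be absent.
- lid_square_knob (a point): middle of the knob of the square pot's steel lid: knob 16 mm square, sides parallel to the lid, 24 mm high, 21 mm above the lid's lowest point; lid lies on the counter knob up, about 0.05 kg
- lid_square_seat (a point): middle of the underside of the square lid's 44 mm square disc (4 mm thick, knob stands on it); below it hangs a 32 mm square plug 5 mm deep that enters the pot with 2 mm play all round. On the closed pot this point is at the pot's rim centre.
- pill_jar: bystander, not part of the job: small amber jar, 42 mm across, 55 mm high; origin at the middle of its underside
- tape_roll: bystander, not part of the job: paper tape roll lying flat, 52 mm across, 22 mm high; origin at the middle of its underside
- gel_bottle: bystander, not part of the job: tall white bottle, 72 mm across, 190 mm high; origin at the middle of its underside
- swab_cup: bystander, not part of the job: white cup, 72 mm across, 80 mm high; origin at the middle of its underside
- swab_box: bystander, not part of the job: cardboard box 70 x 110 x 50 mm; origin at the middle of its underside
There are look-alikes about, which are no part of the job. Leave any yellow look-alike of the part that bears pot_square_mid alone.

How it is judged:
By the outcome, as a careful person would: the job done as asked, in the order asked, and still so for the second after the job is handed in, with the robot touching nothing.
Of pot_wide, pot_small, pot_square only 2 to 3 are there at a start; the rules pass over those that are not, and their reading is None.
At some moment in a run one of lid_wide, lid_small, lid_square, cover may be knocked a few centimetres aside while the robot is not near it.
It also fails if it takes over 210 s, if anything falls off the work surface, if the arm or the gripper's body presses on something with over 40 N, if the wrist force passes 120 N, or if a joint passes its speed limit or range.

## Robot

A 6-joint arm with a two-finger parallel gripper is mounted at the origin on the work surface. World frame = base frame: x ahead of the robot, y to its left, z up, the work surface at z = 0. Lengths are in m, angles in rad, forces in N, time in s.
With the tool pointing down it reaches from about 0.35 to 0.775 m from the base axis. Payload 7.3 kg.
Tool frame: the origin (TCP) lies between the finger pads; the fingertips stand 17 mm ahead of it and the grasp point (between the pads) lies 2 mm behind it; z points along the fingers, y is the line along which they close (so a half turn about z gives the same grasp; the last joint's range is limited). The gripper opens to 92 mm and grips with 3 to 60 N. Pads are 19 mm wide; open, the fingers measure 130 mm over their backs; the gripper's body (75 mm by 190 mm) begins 47 mm behind the grasp point.
Start: joints at [-0.146, 0.342, 1.524, -0, 1.275, -0.146], TCP at [0.525, 0, 0.244] pointing down, gripper open.
Joint ranges: [-2.53, 2.53], [-0.77, 2.02], [0.04, 2.7], [-1, 4.14], [0.28, 2.66], [-3.11, 3.11]. Speed limits (rad/s): [2.57, 2.57, 3.14, 3.14, 3.14, 3.14].

## Interface

Orientations are given as [roll, pitch, yaw] about the fixed x, y, z axes, in that order (R = Rz(yaw) Ry(pitch) Rx(roll)).
In Python, from cell import robot, optics gives the robot as it stands.
- The arm moves only by the tool play_rows, never from a script. Its argument "rows" is a list of rows, each a list of 7 numbers: the shift along the tool's x, y, z in cm, then the turn, a rotation vector about the tool's x, y, z in rad, then the opening, from 0 (shut) to 1 (fully open). In form: [[tx, ty, tz, wx, wy, wz, grip], ...]. A call has 1 to 20 rows; each row is the pose to reach, as a shift and turn from the pose commanded when the call began, along the tool's axes at that moment; what a row does not reach only later rows make up. A row lasts 1/10 s, in which the tool goes at most 50 mm and 8.59 degrees, less where a joint would pass 70% of its speed; a pose out of reach is approached as far as the arm can. A call with a gripper value outside its range is refused whole. The fingers move at their own pace and stop on an object; "squeeze" is the grip in N (left out, the last holds). Time passes only in rows, so rows that repeat a pose let the fingers close. It gives the time, the measured TCP pose, the force, the opening and the grip force at its end, in the units of the state.
- robot.observe(): the state, without advancing time (a new reading comes with each control period).
- optics.read_camera(name): name is "scene" or "side" or "wrist"; returns (picture, depth): 420x560x3 uint8, red, green, blue; 420x560 float32, m along the optical axis (not along the pixel's ray), 0 where there is no reading.
- optics.camera_model(name): a dict with "fx", "fy", "cx", "cy" (pixels), "dist" ([k1, k2, p1, p2, k3] as OpenCV has them; the pictures are not rectified), "origin" and "rotation" of the camera in the world; the wrist camera has in their place "tool_from_camera" (4x4, takes a point from camera to tool coordinates, whose origin is the TCP and whose axes are the flange's). Camera axes: x right, y up, looking along -z (the intrinsics and any distortion apply to the point x, -y, -z); pixel columns grow to the right and rows downward; lengths in m; the calibration is good to about 2 mm. A picture is of the moment at which its call begins: read the wrist's pose just before it. camera_model takes no time and is no camera call.
- robot.hand_in(): hands the job in; it is judged then, once.
The state is a dict: "time": time; "qpos": joint angles; "qvel": joint speeds; "joint_efforts": joint torques, N m; "tool_pos": TCP position; "tool_rot": TCP orientation; "contact_force": force on the tool from outside, world axes, zero at the start; "torque": the same for the moment, N m; "opening": finger opening in m; "grip_force": force on a finger pad.
Only numpy, scipy, OpenCV 4.12 (cv2) and the standard library are available. Lean on these libraries where they do the work, as an engineer would, in place of code of your own. Each camera call takes 0.05 s, during which the arm holds its last target. There are 200 camera calls.

## Working session

There is one attempt and no reset: what is moved stays moved. The work goes in short steps, Python scripts to look and compute and a tool call to move; the robot and the scene stay as the last step left them, time stands still between calls to the robot, and variables do not carry over. Pictures are saved under pics/ and viewed, at most 14 in all, crops included, and the job is handed in when it is done.

Besides the shell and the picture viewer there is one more tool, called after "Call:" as name(argument=value, ...), one argument or row to a line, values as JSON. play_rows: Moves the arm, as the interface text tells. Its arguments: {"type":"object","properties":{"rows":{"type":"array"},"squeeze":{"type":"number"}},"required":["rows"]}

```bash
ls; mkdir -p pics; cat > h.py <<'E'
import numpy as np, cv2
from cell import robot, optics
from scipy.spatial.transform import Rotation as R
def cam(name):
    s=robot.observe(); m=optics.camera_model(name); im,d=optics.read_camera(name)
    if name=="wrist":
        T=np.eye(4); T[:3,:3]=R.from_euler('xyz',s['tool_rot']).as_matrix(); T[:3,3]=s['tool_pos']
        T=T@np.array(m['tool_from_camera']); o,r=T[:3,3],T[:3,:3]
    else: o=np.array(m['origin']); r=np.array(m['rotation'])
    K=np.array([[m['fx'],0,m['cx']],[0,m['fy'],m['cy']],[0,0,1]])
    return dict(im=im,d=d,o=o,r=r,K=K,dist=np.array(m['dist'],float))
def rays(c,px):
    p=cv2.undistortPoints(np.array(px,float).reshape(-1,1,2),c['K'],c['dist']).reshape(-1,2)
    return np.c_[p[:,0],-p[:,1],-np.ones(len(p))]@c['r'].T
def onplane(c,px,z):
    v=rays(c,px); return c['o']+v*((z-c['o'][2])/v[:,2])[:,None]
def cloud(c):
    h,w=c['d'].shape; u,v=np.meshgrid(np.arange(w),np.arange(h))
    P=c['o']+rays(c,np.c_[u.ravel(),v.ravel()])*c['d'].reshape(-1,1)
    P[c['d'].ravel()<=0]=np.nan
    return P.reshape(h,w,3)
def proj(c,P):
    q=(np.atleast_2d(P)-c['o'])@c['r']; q=q*[1,-1,-1]
    return cv2.projectPoints(q,np.zeros(3),np.zeros(3),c['K'],c['dist'])[0].reshape(-1,2)
def save(n,im): cv2.imwrite('pics/'+n,im[:,:,::-1])
E
python3 - <<'E'
from h import *
import pickle
for n in ("scene","side","wrist"):
    c=cam(n); save(n+'0.png',c['im']); pickle.dump(c,open(n+'0.pkl','wb'))
    print(n,c['o'],c['K'][0,0],c['dist'],(c['d']>0).mean()); print(c['r'])
print(robot.observe())
print(optics.camera_model('wrist')['tool_from_camera'])
E
```

```text
pics
scene [ 1.28494709 -0.42099617  0.6992771 ] 432.65617679875237 [0.04844534 0.         0.         0.         0.        ] 0.995969387755102
[ 0.95034395 -0.01945492  1.05147588]
side [-0.05511264  0.67409609  0.69317557] 441.73240199860794 [-0.03494364  0.          0.          0.          0.        ] 0.9961692176870748
[ 1.00708015 -0.01332246 -2.40619399]
wrist [0.52435354 0.0745974  0.38374618] 294.3635168658283 [-0.05588222  0.          0.          0.          0.        ] 0.9956462585034014
[[ 9.99999010e-01  1.38395906e-04  1.40048798e-03]
 [-5.21469149e-04  9.60752508e-01  2.77406464e-01]
 [-1.30713043e-03 -2.77406919e-01  9.60751629e-01]]
{'time': 0.15, 'qpos': array([-1.46009967e-01,  3.42551439e-01,  1.52477000e+00, -3.10506359e-05,
        1.27535803e+00, -1.46031200e-01]), 'qvel': array([ 0.00061584, -0.00327487, -0.00327068,  0.00067664, -0.00051543,
       -0.00156867]), 'joint_efforts': array([ 7.52666965e-04, -4.31470585e+01, -2.44352603e+01,  7.18239485e-02,
        5.38185902e-02, -1.32920518e-04]), 'tool_pos': array([5.24737374e-01, 4.66070557e-05, 2.43220053e-01]), 'tool_rot': array([-3.14051308e+00, -1.28766725e-04,  1.57082655e+00]), 'contact_force': array([-0.4017721 ,  0.43648987,  0.23011112]), 'torque': array([-0.0461263 ,  0.02096051,  0.0308338 ]), 'grip_force': 0.0, 'opening': 0.09139299357231123}
[[-5.11935931e-04  9.60700858e-01  2.77585303e-01  7.45513364e-02]
 [ 9.99999869e-01  4.98052157e-04  1.20527739e-04 -5.07940797e-04]
 [-2.24608571e-05  2.77585328e-01 -9.60700986e-01 -1.40604828e-01]
 [ 0.00000000e+00  0.00000000e+00  0.00000000e+00  1.00000000e+00]]
```

```bash
sed -i "s/r=np.array(m\['rotation'\])/r=R.from_euler('xyz',m['rotation']).as_matrix() if np.size(m['rotation'])==3 else np.array(m['rotation'])/" h.py
python3 - <<'E'
from h import *
import pickle
for n in ("scene","side"):
    c=pickle.load(open(n+'0.pkl','rb')); m=optics.camera_model(n); c['r']=R.from_euler('xyz',m['rotation']).as_matrix()
    pickle.dump(c,open(n+'0.pkl','wb'))
    P=cloud(c); z=P[...,2]; print(n,np.nanmedian(z))
    im=cv2.resize(c['im'],(800,600)); save(n+'0b.png',im)
E
```

```text
scene 0.002474829235481202
side 0.03633165741354927
```

View pics/scene0.png

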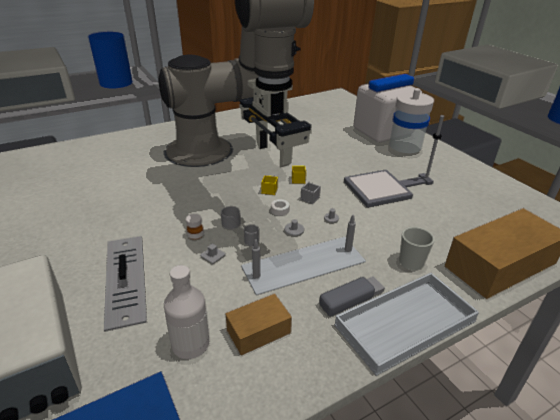

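View pics/side0.png

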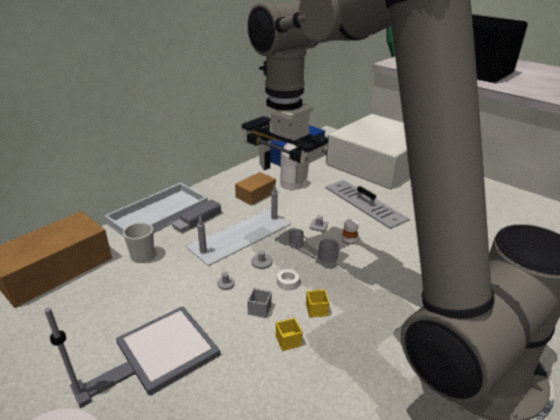

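The scene view shows three open steel pots: wide (231,217), small (251,234) and square (310,193). The lids are square (213,254), wide (294,229) and small (332,215). The carrier is at (303,263), the cover at (125,275) and the light box at (378,187). The two yellow squares are decoys. The side view agrees.

```bash
cat > top.py <<'E'
from h import *
import pickle
S=pickle.load(open('scene0.pkl','rb')); D=pickle.load(open('side0.pkl','rb'))
for n,c in (('S',S),('D',D)):
    P=cloud(c); ok=(P[...,0]>.2)&(P[...,0]<.95)&(abs(P[...,1])<.55)
    f=ok&(abs(P[...,2])<.008); print(n,'floor',np.median(P[f][:,2]))
    # components above counter
    m=(ok&(P[...,2]>.010)&(P[...,2]<.2)).astype(np.uint8)
    k,l,st,ce=cv2.connectedComponentsWithStats(m)
    for i in range(1,k):
        if st[i,4]<40: continue
        q=P[l==i]; t=np.percentile(q[:,2],96); a=q[q[:,2]>t-.006]
        print(n,ce[i].round(),st[i,4],'min',q.min(0).round(3),'max',q.max(0).round(3),'topmean',a.mean(0).round(3), 'col',np.median(c['im'][l==i],0))
E
python3 top.py
```

```text
S floor 0.0008192255607775145
S [432. 153.] 281 min [0.486 0.532 0.01 ] max [0.543 0.55  0.2  ] topmean [0.517 0.542 0.195] col [70. 69. 70.]
S [299. 172.] 224 min [0.3  0.17 0.01] max [0.355 0.227 0.044] topmean [0.326 0.2   0.039] col [106.  88.   0.]
S [377. 187.] 1483 min [0.401 0.29  0.01 ] max [0.571 0.461 0.024] topmean [0.491 0.371 0.019] col [184. 176. 171.]
S [269. 183.] 259 min [0.309 0.062 0.01 ] max [0.368 0.12  0.044] topmean [0.339 0.09  0.039] col [106.  88.   0.]
S [310. 191.] 285 min [0.403 0.147 0.01 ] max [0.459 0.204 0.043] topmean [0.431 0.174 0.039] col [70. 69. 69.]
S [280. 206.] 202 min [0.417 0.042 0.01 ] max [0.469 0.094 0.026] topmean [0.443 0.068 0.022] col [145.  144.5 140. ]
S [230. 216.] 348 min [ 0.406 -0.099  0.01 ] max [ 0.458 -0.049  0.044] topmean [ 0.433 -0.075  0.039] col [69. 68. 68.]
S [331. 214.] 80 min [0.526 0.153 0.01 ] max [0.558 0.188 0.036] topmean [0.544 0.171 0.033] col [95.5 94.  93. ]
S [504. 250.] 6377 min [0.818 0.295 0.01 ] max [0.942 0.543 0.093] topmean [0.883 0.409 0.089] col [123.  92.  51.]
S [195. 225.] 351 min [ 0.415 -0.1
[... 3120 characters left out ...]
.  131.5 132. ]
D [288. 278.] 293 min [0.415 0.046 0.01 ] max [0.466 0.097 0.026] topmean [0.439 0.072 0.022] col [181. 177. 171.]
D [259. 301.] 506 min [0.401 0.147 0.01 ] max [0.458 0.203 0.045] topmean [0.43  0.176 0.04 ] col [89. 86. 87.]
D [317. 301.] 497 min [0.309 0.063 0.01 ] max [0.368 0.121 0.044] topmean [0.337 0.093 0.04 ] col [128. 104.  24.]
D [166. 348.] 4918 min [0.399 0.291 0.01 ] max [0.571 0.463 0.023] topmean [0.48  0.382 0.019] col [209. 199. 196.]
D [ 69. 362.] 611 min [0.488 0.525 0.01 ] max [0.54  0.55  0.198] topmean [0.512 0.546 0.192] col [68. 67. 67.]
D [289. 332.] 578 min [0.299 0.17  0.01 ] max [0.354 0.228 0.043] topmean [0.327 0.2   0.039] col [121.  98.  23.]
```

```bash
cat >> h.py <<'E'
def sel(P,xy,rad,z0,z1):
    with np.errstate(invalid='ignore'):
        return P[(np.hypot(P[...,0]-xy[0],P[...,1]-xy[1])<rad)&(P[...,2]>z0)&(P[...,2]<z1)]
def circ(q):
    (x,y),r=cv2.minEnclosingCircle((q[:,:2]*1000).astype(np.float32)); return np.round([x,y,2*r,len(q)],1)
def rect(q):
    (x,y),(w,h),a=cv2.minAreaRect((q[:,:2]*1000).astype(np.float32)); return np.round([x,y,w,h,a,len(q)],1)
E
cat > fit.py <<'E'
from h import *
import pickle
for n in 'scene','side':
    c=pickle.load(open(n+'0.pkl','rb')); P=cloud(c)
    for nm,xy,rad,z0,z1,f in [('wide',(.432,-.074),.035,.034,.05,circ),('small',(.522,-.057),.03,.034,.05,circ),('square',(.43,.175),.04,.034,.05,rect),
      ('lidw',(.538,.057),.016,.024,.04,circ),('lids',(.543,.171),.016,.024,.04,circ),('lidq',(.533,-.166),.016,.024,.04,rect),('lidqdisc',(.533,-.166),.04,.0065,.013,rect),('lidwdisc',(.538,.057),.04,.0065,.013,circ),('lidsdisc',(.543,.171),.035,.0065,.013,circ),
      ('post+',(.672,.13),.014,.04,.088,circ),('post-',(.647,-.108),.014,.04,.088,circ),('handle',(.508,-.363),.06,.035,.05,rect),('cover',(.508,-.363),.16,.0045,.0085,rect),('carrier',(.66,.01),.16,.0045,.008,rect),('lbox',(.485,.377),.12,.015,.023,rect)]:
        q=sel(P,xy,rad,z0,z1); print(n,nm,f(q) if len(q)>4 else len(q), q[:,2].max().round(3) if len(q) else '')
E
python3 fit.py
```

```text
scene wide [431.1 -73.7  52.3 110. ] 0.044
scene small [523.5 -58.5  42.9  92. ] 0.043
scene square [430.3 174.6  43.5  46.2  26.1  95. ] 0.043
scene lidw [537.6  57.6  18.8  33. ] 0.036
scene lids [543.4 171.9  19.2  33. ] 0.036
scene lidq [ 532.6 -165.8   18.2   16.7   25.5   58. ] 0.036
scene lidqdisc [ 531.5 -165.2   45.3   44.8   23.   176. ] 0.013
scene lidwdisc [537.3  57.5  53.5 163. ] 0.013
scene lidsdisc [544.3 169.7  41.4  83. ] 0.013
scene post+ [671.8 129.6  18.8 123. ] 0.088
scene post- [ 646.6 -108.5   18.4  132. ] 0.088
scene handle [ 508.  -364.3   15.3   71.5   75.1  174. ] 0.047
scene cover [ 492.2 -397.3  189.   294.9   68.8 2676. ] 0.008
scene carrier [ 650.8    4.8  276.4  271.9   36.  2539. ] 0.008
scene lbox [ 484.9  376.   151.8  155.    80.1 1371. ] 0.023
side wide [428.9 -73.5  55.9 112. ] 0.043
side small [520.8 -58.1  42.6  75. ] 0.042
side square [429.7 175.1  42.   46.6  24.3 174. ] 0.045
side lidw [538.   59.4  21.9  39. ] 0.036
side lids [543.3 172.2  18.4  51. ] 0.037
side lidq [ 530.  -165.4   14.9   20.7   20.5   35. ] 0.034
side lidqdisc [ 529.7 -163.9   44.6   43.8   20.9  121. ] 0.013
side lidwdisc [537.   59.1  54.8 182. ] 0.013
side lidsdisc [543.3 172.2  40.8 123. ] 0.013
side post+ [669.  132.6  19.9 119. ] 0.088
side post- [ 643.6 -104.6   18.8  103. ] 0.088
side handle [ 504.5 -361.7   18.1   72.4   75.   106. ] 0.047
side cover [ 513.7 -372.5  224.6  297.    39.8 1020. ] 0.008
side carrier [ 646.9   16.9  290.4  269.    89.2 1790. ] 0.008
side lbox [ 485.4  377.5  150.1  152.2   80.1 4716. ] 0.023
```

Call:
play_rows(
  rows=[
    [-3, -0.2, 4, 0, 0, 0.05, 0.65],
    [-5.8, -0.3, 8, 0, 0, 0.105, 0.65],
    [-5.8, -0.3, 12, 0, 0, 0.105, 0.65],
    [-5.8, -0.3, 16, 0, 0, 0.105, 0.65],
    [-5.8, -0.3, 18.5, 0, 0, 0.105, 0.65],
    [-5.8, -0.3, 20, 0, 0, 0.105, 0.65],
    [-5.8, -0.3, 21, 0, 0, 0.105, 0.65],
    [-5.8, -0.3, 21.7, 0, 0, 0.105, 0.65],
    [-5.8, -0.3, 21.7, 0, 0, 0.105, 0.65],
    [-5.8, -0.3, 21.7, 0, 0, 0.105, 0.3],
    [-5.8, -0.3, 21.7, 0, 0, 0.105, 0.2],
    [-5.8, -0.3, 21.7, 0, 0, 0.105, 0.2],
    [-5.8, -0.3, 21.7, 0, 0, 0.105, 0.2],
    [-5.8, -0.3, 21.7, 0, 0, 0.105, 0.2],
    [-5.8, -0.3, 21.7, 0, 0, 0.105, 0.2],
    [-5.8, -0.3, 21.7, 0, 0, 0.105, 0.2],
  ],
  squeeze=15,
)

```text
time: 1.75
tool_pos: [0.5225, -0.0581, 0.0274]
tool_rot: [3.14, 0.0, 1.466]
contact_force: [-0.4, -0.2, 5.4]
opening: 0.0363
grip_force: 15.0
```

Call:
play_rows(
  rows=[
    [0, 0, -1.5, 0, 0, 0, 0.2],
    [0, 0, -4, 0, 0, 0, 0.2],
    [0.7, 3, -5, 0, 0, 0, 0.2],
    [1.4, 6, -5, 0, 0, 0, 0.2],
    [2.1, 9, -5, 0, 0, 0, 0.2],
    [2.7, 11.5, -5, 0, 0, 0, 0.2],
    [2.7, 12.7, -5, 0, 0, 0, 0.2],
    [2.7, 12.7, -4, 0, 0, 0, 0.2],
    [2.7, 12.7, -2.5, 0, 0, 0, 0.2],
    [2.7, 12.7, -1.5, 0, 0, 0, 0.2],
    [2.7, 12.7, -1, 0, 0, 0, 0.2],
    [2.7, 12.7, -0.65, 0, 0, 0, 0.2],
    [2.7, 12.7, -0.65, 0, 0, 0, 0.2],
    [2.7, 12.7, -0.65, 0, 0, 0, 0.4],
    [2.7, 12.7, -0.65, 0, 0, 0, 0.65],
    [2.7, 12.7, -0.65, 0, 0, 0, 0.65],
    [2.7, 12.7, -2.5, 0, 0, 0, 0.65],
    [2.7, 12.7, -5, 0, 0, 0, 0.65],
    [2.7, 12.7, -9, 0, 0, 0, 0.65],
    [2.7, 12.7, -9, 0, 0, 0, 0.65],
  ],
)

```text
time: 3.75
tool_pos: [0.6544, -0.045, 0.1229]
tool_rot: [3.131, 0.001, 1.466]
contact_force: [0.7, 0.3, 0.9]
opening: 0.0599
grip_force: 0.0
```

```bash
cat > rel.py <<'E'
# rel.py: measured tool pose, and helper giving the shift in tool axes (cm) to a world target (mm)
from h import *
def rel(x,y,z,yawdeg=None,s=None):
    s=s or robot.observe(); M=R.from_euler('xyz',s['tool_rot']); d=M.inv().apply(np.array([x,y,z])/1000-s['tool_pos'])*100
    w=(R.from_euler('xyz',s['tool_rot']).inv()*R.from_euler('xyz',[np.pi,0,np.radians(yawdeg)])).as_rotvec().round(3) if yawdeg is not None else ''
    print('rel',d.round(2),w)
E
python3 - <<'E'
from rel import *
c=cam('scene'); P=cloud(c); d=cam('side'); Q=cloud(d)
print(circ(sel(P,(.652,-.045),.03,.041,.055)),circ(sel(Q,(.652,-.045),.03,.041,.055)))
s=robot.observe(); print(s['tool_pos'],s['tool_rot'])
rel(430,-73.6,26,84)
E
```

```text
[650.9 -44.4  42.1 100. ] [652.  -43.9  39.8  63. ]
[ 0.65173873 -0.04453099  0.11799158] [3.13882146e+00 2.03404723e-04 1.46580588e+00]
rel [ -5.21 -21.77   9.14] [ 0.003  0.    -0.   ]
```

Call:
play_rows(
  rows=[
    [-1, -4, 0, 0, 0, 0, 0.75],
    [-2, -8, 0, 0, 0, 0, 0.75],
    [-3, -12, 0, 0, 0, 0, 0.75],
    [-4, -16, 0, 0, 0, 0, 0.75],
    [-5, -20, 0, 0, 0, 0, 0.75],
    [-5.2, -21.8, 0, 0, 0, 0, 0.75],
    [-5.2, -21.8, 2, 0, 0, 0, 0.75],
    [-5.2, -21.8, 4.5, 0, 0, 0, 0.75],
    [-5.2, -21.8, 6.5, 0, 0, 0, 0.75],
    [-5.2, -21.8, 8, 0, 0, 0, 0.75],
    [-5.2, -21.8, 9.1, 0, 0, 0, 0.75],
    [-5.2, -21.8, 9.1, 0, 0, 0, 0.75],
    [-5.2, -21.8, 9.1, 0, 0, 0, 0.4],
    [-5.2, -21.8, 9.1, 0, 0, 0, 0.35],
    [-5.2, -21.8, 9.1, 0, 0, 0, 0.35],
    [-5.2, -21.8, 9.1, 0, 0, 0, 0.35],
    [-5.2, -21.8, 9.1, 0, 0, 0, 0.35],
    [-5.2, -21.8, 9.1, 0, 0, 0, 0.35],
    [-5.2, -21.8, 9.1, 0, 0, 0, 0.35],
  ],
  squeeze=15,
)

```text
time: 5.75
tool_pos: [0.4294, -0.0735, 0.0263]
tool_rot: [3.14, 0.0, 1.466]
contact_force: [0.9, 0.5, 6.0]
opening: 0.0504
grip_force: 15.0
```

Call:
play_rows(
  rows=[
    [0, 0, -1.5, 0, 0, 0, 0.35],
    [0, 0, -4.5, 0, 0, 0, 0.35],
    [3, 3, -7, 0, 0, 0, 0.35],
    [6, 6, -7, 0, 0, 0, 0.35],
    [9, 9.5, -7, 0, 0, 0, 0.35],
    [10.9, 13, -7, 0, 0, 0, 0.35],
    [10.9, 17, -7, 0, 0, 0, 0.35],
    [10.9, 20, -7, 0, 0, 0, 0.35],
    [10.9, 21.8, -7, 0, 0, 0, 0.35],
    [10.9, 21.8, -5, 0, 0, 0, 0.35],
    [10.9, 21.8, -3, 0, 0, 0, 0.35],
    [10.9, 21.8, -1.5, 0, 0, 0, 0.35],
    [10.9, 21.8, -0.9, 0, 0, 0, 0.35],
    [10.9, 21.8, -0.65, 0, 0, 0, 0.35],
    [10.9, 21.8, -0.65, 0, 0, 0, 0.35],
    [10.9, 21.8, -0.65, 0, 0, 0, 0.75],
    [10.9, 21.8, -0.65, 0, 0, 0, 0.75],
    [10.9, 21.8, -0.65, 0, 0, 0, 0.75],
    [10.9, 21.8, -3, 0, 0, 0, 0.75],
    [10.9, 21.8, -8, 0, 0, 0, 0.75],
  ],
)

```text
time: 7.75
tool_pos: [0.6545, 0.0124, 0.1022]
tool_rot: [-3.133, 0.0, 1.466]
contact_force: [0.6, 1.0, -0.1]
opening: 0.0687
grip_force: 0.0
```

```bash
python3 - <<'E'
from rel import *
c=cam('scene'); P=cloud(c); d=cam('side'); Q=cloud(d)
print(circ(sel(P,(.658,.012),.034,.041,.055)),circ(sel(Q,(.658,.012),.034,.041,.055)))
for A in(P,Q): print(rect(sel(A,(.43,.175),.04,.034,.05)))
s=robot.observe(); print(s['tool_pos'],s['tool_rot'])
rel(430,175,26,115)
E
```

```text
[655.6  10.8  55.2 113. ] [656.1  12.3  54.7  86. ]
[0. 0. 0. 0. 0. 0.]
[430.1 175.   42.6  45.6  24.8 178. ]
[0.66111204 0.01195769 0.11309301] [ 3.12858492e+00 -1.72191949e-04  1.46591549e+00]
rel [ 13.79 -24.8    8.39] [ 0.013  0.003 -0.541]
```

Call:
play_rows(
  rows=[
    [1, -4, 0, 0, 0, 0, 0.75],
    [3, -8, 0, 0, 0, -0.1, 0.75],
    [5.5, -12, 0, 0, 0, -0.2, 0.75],
    [8.5, -16, 0, 0, 0, -0.3, 0.75],
    [11, -20, 0, 0, 0, -0.4, 0.75],
    [13, -23, 0, 0, 0, -0.5, 0.75],
    [13.8, -24.35, 0, 0, 0, -0.541, 0.75],
    [13.8, -24.35, 0, 0, 0, -0.541, 0.75],
    [13.8, -24.35, 2, 0, 0, -0.541, 0.75],
    [13.8, -24.35, 4, 0, 0, -0.541, 0.75],
    [13.8, -24.35, 6, 0, 0, -0.541, 0.75],
    [13.8, -24.35, 7.3, 0, 0, -0.541, 0.75],
    [13.8, -24.35, 8, 0, 0, -0.541, 0.75],
    [13.8, -24.35, 8, 0, 0, -0.541, 0.75],
    [13.8, -24.35, 8, 0, 0, -0.541, 0.4],
    [13.8, -24.35, 8, 0, 0, -0.541, 0.3],
    [13.8, -24.35, 8, 0, 0, -0.541, 0.3],
    [13.8, -24.35, 8, 0, 0, -0.541, 0.3],
    [13.8, -24.35, 8, 0, 0, -0.541, 0.3],
    [13.8, -24.35, 8, 0, 0, -0.541, 0.3],
  ],
  squeeze=15,
)

```text
time: 9.85
tool_pos: [0.4298, 0.1751, 0.0262]
tool_rot: [3.141, 0.0, 2.007]
contact_force: [-0.2, -1.0, 5.6]
opening: 0.0422
grip_force: 14.8
```

```bash
python3 - <<'E'
from rel import *
s=robot.observe(); print(s['tool_pos'],s['tool_rot'],s['opening'],s['grip_force'])
rel(663.7,69,33,83.95)
E
```

```text
[0.42976206 0.17510396 0.02619321] [3.14055318e+00 2.97770690e-04 2.00686884e+00] 0.04220732540962988 14.795965254306793
rel [-19.5   16.72  -0.66] [0.001 0.    0.542]
```

Call:
play_rows(
  rows=[
    [0, 0, -1.5, 0, 0, 0, 0.3],
    [0, 0, -4.5, 0, 0, 0, 0.3],
    [-3, 2, -7, 0, 0, 0.1, 0.3],
    [-6.5, 4.2, -7, 0, 0, 0.2, 0.3],
    [-10, 6.5, -7, 0, 0, 0.3, 0.3],
    [-13.5, 8.8, -7, 0, 0, 0.42, 0.3],
    [-16.8, 10.9, -7, 0, 0, 0.542, 0.3],
    [-18, 13.5, -7, 0, 0, 0.542, 0.3],
    [-19.2, 16, -7, 0, 0, 0.542, 0.3],
    [-19.5, 16.7, -7, 0, 0, 0.542, 0.3],
    [-19.5, 16.7, -7, 0, 0, 0.542, 0.3],
    [-19.5, 16.7, -5, 0, 0, 0.542, 0.3],
    [-19.5, 16.7, -3, 0, 0, 0.542, 0.3],
    [-19.5, 16.7, -1.5, 0, 0, 0.542, 0.3],
    [-19.5, 16.7, -0.9, 0, 0, 0.542, 0.3],
    [-19.5, 16.7, -0.66, 0, 0, 0.542, 0.3],
    [-19.5, 16.7, -0.66, 0, 0, 0.542, 0.3],
    [-19.5, 16.7, -0.66, 0, 0, 0.542, 0.7],
    [-19.5, 16.7, -0.66, 0, 0, 0.542, 0.7],
    [-19.5, 16.7, -0.66, 0, 0, 0.542, 0.7],
  ],
)

```text
time: 11.85
tool_pos: [0.6636, 0.0687, 0.0329]
tool_rot: [3.14, -0.0, 1.465]
contact_force: [0.3, 0.0, -0.1]
opening: 0.0611
grip_force: 0.0
```

Call:
play_rows(
  rows=[
    [0, 0, -2, 0, 0, 0, 0.7],
    [0, 0, -5, 0, 0, 0, 0.7],
    [-1.5, -2, -9, 0, 0, 0, 0.7],
    [-3, -4, -12, 0, 0, 0, 0.7],
    [-5.6, -8, -14, 0, 0, 0, 0.7],
    [-5.6, -8, -14, 0, 0, 0, 0.7],
    [-5.6, -8, -14, 0, 0, 0, 0.7],
    [-5.6, -8, -14, 0, 0, 0, 0.7],
    [-5.6, -8, -14, 0, 0, 0, 0.7],
    [-5.6, -8, -14, 0, 0, 0, 0.7],
    [-5.6, -8, -14, 0, 0, 0, 0.7],
    [-5.6, -8, -14, 0, 0, 0, 0.7],
  ],
)

```text
time: 13.05
tool_pos: [0.5778, 0.0217, 0.1719]
tool_rot: [-3.141, 0.0, 1.465]
contact_force: [-0.3, 1.0, -0.3]
opening: 0.0642
grip_force: 0.0
```

```bash
cat > pots.py <<'E'
from rel import *
s=robot.observe(); print(s['tool_pos'].round(4),s['tool_rot'].round(4))
for n in 'wrist','scene','side':
    c=cam(n); P=cloud(c)
    if n=='wrist': save('w1.png',c['im']); import pickle; pickle.dump(c,open('w1.pkl','wb'))
    for nm,xy,f in (('small',(.652,-.0445),circ),('wide',(.6565,.012),circ),('square',(.6637,.069),rect)):
        q=sel(P,xy,.029,.041,.056); print(n,nm,f(q) if len(q)>5 else len(q))
    for nm,xy in (('p+',(.6704,.131)),('p-',(.645,-.1065))):
        q=sel(P,xy,.014,.07,.095); print(n,nm,circ(q) if len(q)>5 else len(q))
        q=sel(P,xy,.014,.1,.115); print(n,nm,'pin',circ(q) if len(q)>2 else len(q))
E
python3 pots.py
```

```text
[0.5778 0.0217 0.1719] [-3.1411  0.      1.4651]
wrist small [659.6 -33.1  21.8  31. ]
wrist wide [656.9  11.4  50.7 609. ]
wrist square [663.   68.9  41.8  42.3  86.  696. ]
wrist p+ [669.5 130.5  18.2 516. ]
wrist p+ pin [669.3 130.7   9.6 221. ]
wrist p- [ 638.5 -100.7    4.2   12. ]
wrist p- pin 0
scene small [651.5 -45.   41.1 104. ]
scene wide [657.3  11.1  53.2 121. ]
scene square [663.2  68.7  42.9  44.4  85.6 126. ]
scene p+ [670.5 130.3  19.8  75. ]
scene p+ pin [670.7 130.1   9.4  21. ]
scene p- [ 647.8 -108.    19.2   84. ]
scene p- pin [ 646.  -109.4   10.5   25. ]
side small [649.8 -44.5  40.8  56. ]
side wide [657.4  12.6  54.6  89. ]
side square [663.5  70.9  44.7  45.6  86.8 100. ]
side p+ [668.9 133.3  18.6  68. ]
side p+ pin [670.3 132.1   9.5  17. ]
side p- [ 637.7 -110.3    4.5    8. ]
side p- pin 0
```

```bash
cat > lids.py <<'E'
from rel import *
import sys
c=cam('wrist'); P=cloud(c); c2=cam('scene'); P2=cloud(c2)
for nm,xy,f in (('w',(.538,.058),circ),('s',(.5435,.172),circ),('q',(.531,-.165),rect)):
    for A in(P,P2):
        q=sel(A,xy,.03,.024,.04); d=sel(A,xy,.045,.0065,.013); print(nm,f(q) if len(q)>5 else len(q),f(d) if len(d)>5 else len(d))
        k=q[q[:,2]>.030]; print('  top',f(k) if len(k)>5 else '')
s=robot.observe(); print(s['tool_pos'],s['tool_rot'])
rel(538,58,28,84)
E
python3 lids.py
```

```text
w [536.6  56.9  15.7 214. ] [ 537.    56.8   52.  1627. ]
  top [536.6  56.8  15.7 199. ]
w [538.4  56.   16.1  34. ] [536.3  56.8  54.3 160. ]
  top [538.4  56.   16.1  20. ]
s [542.6 171.   16.  313. ] [ 542.2  171.5   40.3 1091. ]
  top [542.5 171.2  15.6 278. ]
s [544.2 171.8  17.9  34. ] [543.8 171.4  42.7  81. ]
  top [544.  172.3  16.7  21. ]
q 0 [ 537.1 -141.3    5.9   16.1   81.8   43. ]
  top 
q [ 531.8 -164.8   16.2   18.9   25.4   56. ] [ 530.7 -165.9   44.7   45.3   20.   173. ]
  top [ 531.9 -164.8   15.7   19.4   28.    39. ]
[0.57771287 0.02157609 0.17233998] [ 3.14148948e+00 -6.60091075e-06  1.46481022e+00]
rel [ 3.2  -4.34 14.43] [ 0.    -0.    -0.001]
```

Call:
play_rows(
  rows=[
    [1.5, -2.2, 4, 0, 0, 0, 0.5],
    [3.1, -4.4, 7, 0, 0, 0, 0.5],
    [3.1, -4.4, 10, 0, 0, 0, 0.5],
    [3.1, -4.4, 12, 0, 0, 0, 0.5],
    [3.1, -4.4, 13.5, 0, 0, 0, 0.5],
    [3.1, -4.4, 14.3, 0, 0, 0, 0.5],
    [3.1, -4.4, 14.3, 0, 0, 0, 0.5],
    [3.1, -4.4, 14.3, 0, 0, 0, 0.5],
    [3.1, -4.4, 14.3, 0, 0, 0, 0.2],
    [3.1, -4.4, 14.3, 0, 0, 0, 0.1],
    [3.1, -4.4, 14.3, 0, 0, 0, 0.1],
    [3.1, -4.4, 14.3, 0, 0, 0, 0.1],
    [3.1, -4.4, 14.3, 0, 0, 0, 0.1],
    [3.1, -4.4, 14.3, 0, 0, 0, 0.1],
    [3.1, -4.4, 14.3, 0, 0, 0, 0.1],
  ],
  squeeze=12,
)

```text
time: 14.8
tool_pos: [0.5373, 0.057, 0.0296]
tool_rot: [3.141, -0.0, 1.465]
contact_force: [-0.6, 0.2, 2.8]
opening: 0.0156
grip_force: 12.0
```

```bash
python3 - <<'E'
from rel import *
s=robot.observe(); print(s['tool_pos'],s['tool_rot'],s['opening'],s['grip_force'],s['contact_force'])
rel(656.9,11.5,28.5+46,84)
E
```

```text
[0.5373415  0.0570201  0.02957522] [ 3.14114604e+00 -1.67459639e-05  1.46476804e+00] 0.01563585817464612 12.000368535518646 [-0.55285992  0.22670293  2.77843129]
rel [-3.26 12.37 -4.49] [ 0.    -0.    -0.001]
```

Call:
play_rows(
  rows=[
    [0, 0, -2, 0, 0, 0, 0.1],
    [0, 0, -5, 0, 0, 0, 0.1],
    [-1, 3, -8, 0, 0, 0, 0.1],
    [-2, 6, -8, 0, 0, 0, 0.1],
    [-2.7, 9, -8, 0, 0, 0, 0.1],
    [-3.2, 11.5, -8, 0, 0, 0, 0.1],
    [-3.25, 12.35, -8, 0, 0, 0, 0.1],
    [-3.25, 12.35, -8, 0, 0, 0, 0.1],
    [-3.25, 12.35, -7, 0, 0, 0, 0.1],
    [-3.25, 12.35, -6, 0, 0, 0, 0.1],
    [-3.25, 12.35, -5.5, 0, 0, 0, 0.1],
    [-3.25, 12.35, -5.5, 0, 0, 0, 0.1],
    [-3.25, 12.35, -5.5, 0, 0, 0, 0.1],
    [-3.25, 12.35, -5.5, 0, 0, 0, 0.1],
  ],
)

```text
time: 16.2
tool_pos: [0.6568, 0.0117, 0.0848]
tool_rot: [3.141, -0.0, 1.465]
contact_force: [0.0, 0.0, 0.3]
opening: 0.0156
grip_force: 12.0
```

```bash
python3 - <<'E'
from rel import *
s=robot.observe(); print(s['tool_pos'],s['tool_rot'],s['opening'],s['grip_force'],s['contact_force'])
rel(656.9,11.5,70.6,84)
c=cam('wrist'); save('w2.png',c['im'])
for n in 'wrist','scene','side':
    P=cloud(cam(n)); q=sel(P,(.657,.0115),.045,.057,.066); print(n,circ(q) if len(q)>5 else len(q))
E
```

```text
[0.65676886 0.01168212 0.08477987] [ 3.14075650e+00 -8.18888448e-06  1.46486102e+00] 0.01555262742545577 11.999978721141815 [0.01856064 0.03744941 0.30926636]
rel [-0.02  0.01  1.42] [ 0.001 -0.    -0.001]
wrist [ 656.7   17.1   49.5 2023. ]
scene [657.8  10.4  52.5 122. ]
side [655.2  13.2  53.7 113. ]
```

View pics/w2.png

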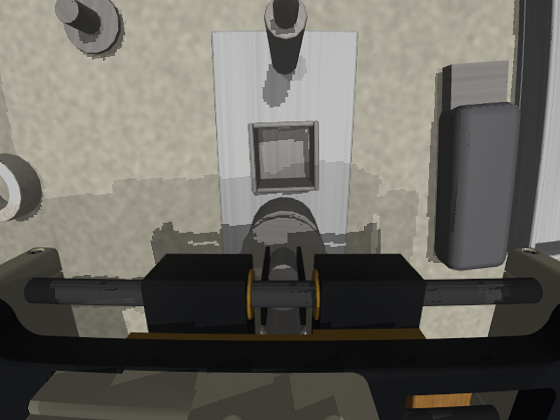

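The lid is centred over the wide pot at (285,235). The square pot (283,157) and the post (287,20) are clear, so I'll lower it.

Call:
play_rows(
  rows=[
    [0, 0, 0.4, 0, 0, 0, 0.1],
    [0, 0, 0.8, 0, 0, 0, 0.1],
    [0, 0, 1.1, 0, 0, 0, 0.1],
    [0, 0, 1.3, 0, 0, 0, 0.1],
    [0, 0, 1.4, 0, 0, 0, 0.1],
    [0, 0, 1.4, 0, 0, 0, 0.1],
    [0, 0, 1.4, 0, 0, 0, 0.3],
    [0, 0, 1.4, 0, 0, 0, 0.5],
    [0, 0, 1.4, 0, 0, 0, 0.5],
    [0, 0, 0, 0, 0, 0, 0.5],
    [0, 0, -3, 0, 0, 0, 0.5],
    [1.5, -3, -7, 0, 0, 0, 0.5],
    [4, -6, -9, 0, 0, 0, 0.5],
    [7, -8.8, -9, 0, 0, 0, 0.5],
    [7.9, -8.8, -9, 0, 0, 0, 0.5],
    [7.9, -8.8, -9, 0, 0, 0, 0.5],
    [7.9, -8.8, -9, 0, 0, 0, 0.5],
    [7.9, -8.8, -9, 0, 0, 0, 0.5],
    [7.9, -8.8, -9, 0, 0, 0, 0.5],
  ],
)

```text
time: 18.3
tool_pos: [0.5779, 0.0985, 0.1739]
tool_rot: [-3.141, 0.0, 1.463]
contact_force: [0.7, -0.1, -0.5]
opening: 0.0459
grip_force: 0.0
```

```bash
cat > lids.py <<'E'
from rel import *
import pickle
W=cam('wrist'); pickle.dump(W,open('wl.pkl','wb'))
V={'wrist':cloud(W),'scene':cloud(cam('scene')),'side':cloud(cam('side'))}
def m(nm,xy,rad,z0,z1,f,names=V):
    for n in names:
        q=sel(V[n],xy,rad,z0,z1); print(nm,n,f(q) if len(q)>5 else len(q),q[:,2].max().round(3) if len(q) else '')
s=robot.observe(); print(s['tool_pos'],s['tool_rot'])
E
python3 - <<'E'
from lids import *
m('w disc',(.657,.0115),.035,.046,.055,circ); m('w knob',(.657,.0115),.02,.066,.08,circ)
m('s disc',(.5425,.171),.04,.0065,.013,circ); m('s knob',(.5425,.171),.025,.026,.04,circ)
rel(542.4,171.4,28.5,84)
E
```

```text
[0.57761309 0.09888649 0.1739867 ] [-3.14109734e+00  1.20118612e-04  1.46388261e+00]
w disc wrist 0 
w disc scene [657.4  10.5  52.8 235. ] 0.055
w disc side [657.   14.7  56.7 156. ] 0.055
w knob wrist 0 
w knob scene [657.2  11.1  15.3  42. ] 0.077
w knob side [657.1  13.7  18.5  10. ] 0.073
s disc wrist [542.4 171.6  39.9 919. ] 0.013
s disc scene [543.4 172.2  42.3  83. ] 0.013
s disc side [544.  172.9  41.4 123. ] 0.013
s knob wrist [542.7 171.7  16.  240. ] 0.035
s knob scene [543.6 170.7  17.6  29. ] 0.037
s knob side [544.4 171.7  19.6  46. ] 0.037
rel [ 6.84 -4.27 14.55] [-0.     0.    -0.002]
```

Call:
play_rows(
  rows=[
    [3.5, -2.2, 4, 0, 0, 0, 0.5],
    [6.85, -4.25, 7, 0, 0, 0, 0.5],
    [6.85, -4.25, 10, 0, 0, 0, 0.5],
    [6.85, -4.25, 12, 0, 0, 0, 0.5],
    [6.85, -4.25, 13.5, 0, 0, 0, 0.5],
    [6.85, -4.25, 14.5, 0, 0, 0, 0.5],
    [6.85, -4.25, 14.5, 0, 0, 0, 0.5],
    [6.85, -4.25, 14.5, 0, 0, 0, 0.5],
    [6.85, -4.25, 14.5, 0, 0, 0, 0.2],
    [6.85, -4.25, 14.5, 0, 0, 0, 0.1],
    [6.85, -4.25, 14.5, 0, 0, 0, 0.1],
    [6.85, -4.25, 14.5, 0, 0, 0, 0.1],
    [6.85, -4.25, 14.5, 0, 0, 0, 0.1],
    [6.85, -4.25, 14.5, 0, 0, 0, 0.1],
    [6.85, -4.25, 14.5, 0, 0, 0, 0.1],
    [6.85, -4.25, 12.5, 0, 0, 0, 0.1],
    [6.85, -4.25, 9, 0, 0, 0, 0.1],
    [6.85, -4.25, 5, 0, 0, 0, 0.1],
    [6.85, -4.25, 5, 0, 0, 0, 0.1],
  ],
  squeeze=12,
)

```text
time: 20.35
tool_pos: [0.5454, 0.1728, 0.1295]
tool_rot: [3.132, -0.003, 1.465]
contact_force: [0.9, 0.0, -0.8]
opening: 0.0158
grip_force: 12.0
```

Call:
play_rows(
  rows=[
    [-4, 0, 0, 0, 0, 0, 0.1],
    [-8, 0, 0, 0, 0, 0, 0.1],
    [-12, 1, 0, 0, 0, 0, 0.1],
    [-16, 3, 0, 0, 0, 0, 0.1],
    [-19, 6, 0, 0, 0, 0, 0.1],
    [-20.4, 9.5, 0, 0, 0, 0, 0.1],
    [-20.4, 12, 0, 0, 0, 0, 0.1],
    [-20.4, 13.05, 0, 0, 0, 0, 0.1],
    [-20.4, 13.05, 0, 0, 0, 0, 0.1],
    [-20.4, 13.05, 2, 0, 0, 0, 0.1],
    [-20.4, 13.05, 3.5, 0, 0, 0, 0.1],
    [-20.4, 13.05, 4, 0, 0, 0, 0.1],
    [-20.4, 13.05, 4, 0, 0, 0, 0.1],
    [-20.4, 13.05, 4, 0, 0, 0, 0.1],
    [-20.4, 13.05, 4, 0, 0, 0, 0.1],
  ],
)

```text
time: 21.85
tool_pos: [0.651, -0.0445, 0.0854]
tool_rot: [3.14, 0.0, 1.465]
contact_force: [-0.7, -0.4, -0.1]
opening: 0.016
grip_force: 12.0
```

```bash
python3 - <<'E'
from lids import *
c=cam('scene'); save('s3.png',cv2.resize(c['im'][200:320,190:350],(800,600),interpolation=cv2.INTER_CUBIC))
m('s disc',(.651,-.0447),.03,.056,.067,circ); m('pot',(.651,-.0447),.03,.038,.05,circ)
rel(651,-44.7,70.2,84)
E
```

```text
[ 0.65090016 -0.04455925  0.08506847] [3.14034439e+00 1.19919490e-04 1.46486144e+00]
s disc wrist [651.1 -37.8  36.3 995. ] 0.067
s disc scene [652.3 -46.1  37.9  70. ] 0.067
s disc side [647.8 -41.7  39.3  61. ] 0.067
pot wrist [650.8 -40.7  36.3 388. ] 0.048
pot scene [651.9 -45.5  38.   77. ] 0.048
pot side [649.7 -43.2  38.5  50. ] 0.048
rel [-0.01  0.02  1.47] [ 0.001  0.    -0.001]
```

View pics/s3.png

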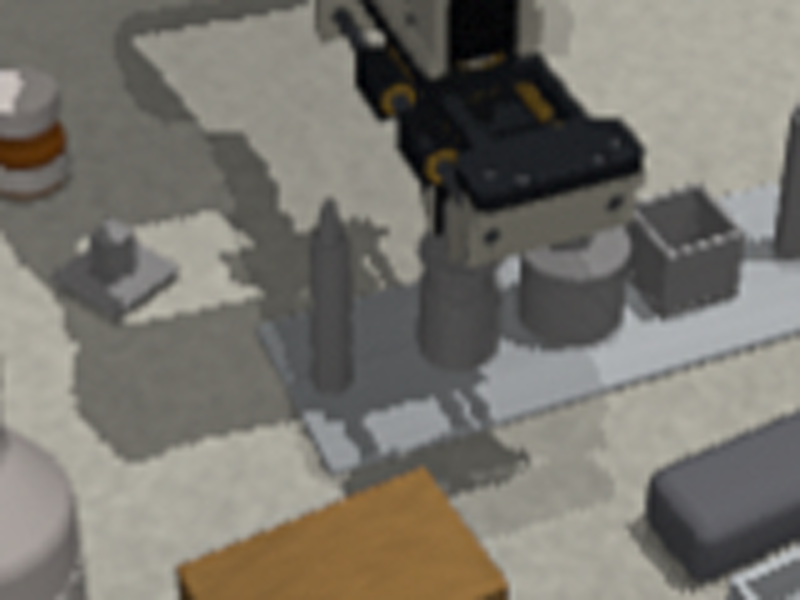

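The small lid (455,250 in the crop) sits centred over the small pot. Lower it.

Call:
play_rows(
  rows=[
    [0, 0, 0.4, 0, 0, 0, 0.1],
    [0, 0, 0.8, 0, 0, 0, 0.1],
    [0, 0, 1.1, 0, 0, 0, 0.1],
    [0, 0, 1.3, 0, 0, 0, 0.1],
    [0, 0, 1.45, 0, 0, 0, 0.1],
    [0, 0, 1.45, 0, 0, 0, 0.1],
    [0, 0, 1.45, 0, 0, 0, 0.3],
    [0, 0, 1.45, 0, 0, 0, 0.5],
    [0, 0, 1.45, 0, 0, 0, 0.5],
    [0, 0, 0, 0, 0, 0, 0.5],
    [0, 0, -3, 0, 0, 0, 0.5],
    [0, -3, -7, 0, 0, 0, 0.5],
    [-4, -6, -9, 0, 0, 0, 0.5],
    [-8, -7.5, -9, 0, 0, 0, 0.5],
    [-12, -7.5, -9, 0, 0, 0, 0.5],
    [-15.9, -7.5, -9, 0, 0, 0, 0.5],
    [-15.9, -7.5, -9, 0, 0, 0, 0.5],
    [-15.9, -7.5, -9, 0, 0, 0, 0.5],
    [-15.9, -7.5, -9, 0, 0, 0, 0.5],
    [-15.9, -7.5, -9, 0, 0, 0, 0.5],
  ],
)

```text
time: 24.05
tool_pos: [0.5595, -0.1934, 0.1746]
tool_rot: [3.141, -0.0, 1.466]
contact_force: [1.0, 0.4, -0.8]
opening: 0.0459
grip_force: 0.0
```

```bash
python3 - <<'E'
from lids import *
m('s disc',(.651,-.0447),.028,.046,.055,circ); m('s knob',(.651,-.0447),.015,.066,.08,circ)
m('q disc',(.531,-.1655),.045,.0065,.013,rect); m('q knob',(.531,-.1655),.025,.026,.04,rect)
m('p-',(.646,-.107),.014,.07,.095,circ); m('pin-',(.646,-.107),.014,.1,.115,circ)
rel(531,-165.5,28.5,112)
E
```

```text
[ 0.55944309 -0.19373458  0.17441221] [ 3.14153469e+00 -6.65774774e-05  1.46628785e+00]
s disc wrist [ 649.4  -45.5   40.8 1434. ] 0.055
s disc scene [650.3 -46.1  40.7 142. ] 0.053
s disc side [649.7 -42.2  41.7  88. ] 0.054
s knob wrist [649.7 -45.2  17.  455. ] 0.076
s knob scene [650.6 -43.3  18.8  44. ] 0.077
s knob side [647.8 -44.   19.5  24. ] 0.075
q disc wrist [ 529.7 -165.9   43.9   44.1   21.8 1388. ] 0.012
q disc scene [ 531.7 -165.6   46.    44.7   22.5  169. ] 0.013
q disc side [ 529.5 -163.6   43.3   48.4   23.3  116. ] 0.013
q knob wrist [ 529.8 -165.8   15.9   16.    22.3  284. ] 0.035
q knob scene [ 531.2 -165.8   18.2   15.8   20.7   50. ] 0.036
q knob side [ 530.6 -165.8   15.5   17.9   24.3   32. ] 0.034
p- wrist [ 644.3 -108.3   18.4  442. ] 0.095
p- scene [ 646.6 -107.9   17.8   80. ] 0.095
p- side [ 643.5 -105.9   18.9   56. ] 0.093
pin- wrist [ 644.2 -108.    10.1  177. ] 0.114
pin- scene [ 646.7 -107.6    9.5   24. ] 0.112
pin- side [ 644.8 -105.    11.9   14. ] 0.111
rel [ 2.51 -3.12 14.59] [ 0.    -0.    -0.488]
```

Call:
play_rows(
  rows=[
    [1.2, -1.6, 3, 0, 0, -0.12, 0.5],
    [2.46, -3.25, 6, 0, 0, -0.25, 0.5],
    [2.46, -3.25, 8, 0, 0, -0.38, 0.5],
    [2.46, -3.25, 10, 0, 0, -0.488, 0.5],
    [2.46, -3.25, 12, 0, 0, -0.488, 0.5],
    [2.46, -3.25, 13.5, 0, 0, -0.488, 0.5],
    [2.46, -3.25, 14.5, 0, 0, -0.488, 0.5],
    [2.46, -3.25, 14.5, 0, 0, -0.488, 0.5],
    [2.46, -3.25, 14.5, 0, 0, -0.488, 0.5],
    [2.46, -3.25, 14.5, 0, 0, -0.488, 0.2],
    [2.46, -3.25, 14.5, 0, 0, -0.488, 0.1],
    [2.46, -3.25, 14.5, 0, 0, -0.488, 0.1],
    [2.46, -3.25, 14.5, 0, 0, -0.488, 0.1],
    [2.46, -3.25, 14.5, 0, 0, -0.488, 0.1],
    [2.46, -3.25, 14.5, 0, 0, -0.488, 0.1],
    [2.46, -3.25, 14.5, 0, 0, -0.488, 0.1],
  ],
  squeeze=12,
)

```text
time: 25.8
tool_pos: [0.5297, -0.1669, 0.0296]
tool_rot: [3.141, 0.0, 1.953]
contact_force: [0.0, -0.1, 2.7]
opening: 0.0158
grip_force: 12.0
```

```bash
python3 - <<'E'
from rel import *
s=robot.observe(); print(s['tool_pos'],s['tool_rot'],s['opening'],s['grip_force'],s['contact_force'])
rel(570,69,s['tool_pos'][2]*1000+41,86)
rel(663,68.9,s['tool_pos'][2]*1000+41,86)
E
```

```text
[ 0.52967601 -0.1668981   0.02964736] [3.14114701e+00 4.38653360e-04 1.95281456e+00] 0.01576841026502506 12.000187933444977 [ 0.01127675 -0.11400823  2.70591413]
rel [20.38 12.54 -4.1 ] [0.001 0.    0.452]
rel [16.91 21.16 -4.1 ] [0.001 0.    0.452]
```

Call:
play_rows(
  rows=[
    [0, 0, -2, 0, 0, 0, 0.1],
    [0, 0, -5, 0, 0, 0, 0.1],
    [3.5, 2, -9, 0, 0, 0.1, 0.1],
    [7, 4.2, -9.5, 0, 0, 0.2, 0.1],
    [10.5, 6.5, -9.5, 0, 0, 0.3, 0.1],
    [14, 8.7, -9.5, 0, 0, 0.4, 0.1],
    [17.5, 11, -9.5, 0, 0, 0.452, 0.1],
    [20, 13, -9.5, 0, 0, 0.452, 0.1],
    [18.7, 16.5, -9.5, 0, 0, 0.452, 0.1],
    [17.3, 20, -9.5, 0, 0, 0.452, 0.1],
    [16.82, 21.12, -9.5, 0, 0, 0.452, 0.1],
    [16.82, 21.12, -9.5, 0, 0, 0.452, 0.1],
    [16.82, 21.12, -8, 0, 0, 0.452, 0.1],
    [16.82, 21.12, -6.5, 0, 0, 0.452, 0.1],
    [16.82, 21.12, -5.5, 0, 0, 0.452, 0.1],
    [16.82, 21.12, -5.5, 0, 0, 0.452, 0.1],
    [16.82, 21.12, -5.5, 0, 0, 0.452, 0.1],
    [16.82, 21.12, -5.5, 0, 0, 0.452, 0.1],
  ],
)

```text
time: 27.6
tool_pos: [0.6631, 0.068, 0.0851]
tool_rot: [3.14, -0.0, 1.501]
contact_force: [-0.5, 0.3, -0.0]
opening: 0.0161
grip_force: 12.0
```

```bash
python3 - <<'E'
from lids import *
save('w4.png',W['im'])
m('q disc',(.663,.069),.04,.057,.066,rect); m('pot',(.663,.069),.035,.038,.05,rect)
rel(663,68,70.6,86)
E
```

```text
[0.66308528 0.06800202 0.08505307] [ 3.14034230e+00 -7.86169868e-05  1.50075037e+00]
q disc wrist [ 663.4   82.1   17.3   44.    85.7 1933. ] 0.066
q disc scene [663.4  67.5  43.6  45.   89.  112. ] 0.066
q disc side [662.8  69.9  44.3  44.6  86.9 115. ] 0.066
pot wrist [664.1  87.1   6.6  41.4  85.7 502. ] 0.047
pot scene [669.8  63.2  56.2  40.1  54.7 115. ] 0.049
pot side [662.8  64.   56.1  44.3  86.1 102. ] 0.049
rel [-0.   -0.01  1.45] [ 0.001 -0.    -0.   ]
```

View pics/w4.png

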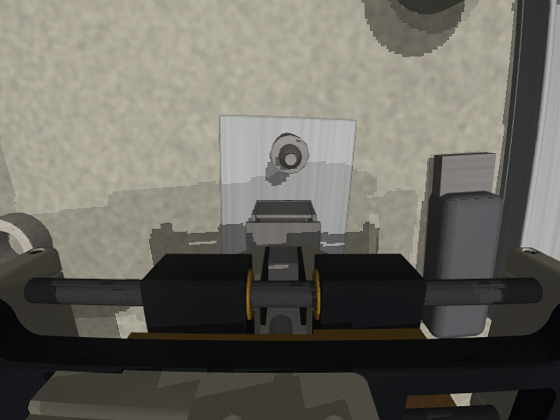

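The square lid lines up with the pot edge (285,215). Lower it and release.

Call:
play_rows(
  rows=[
    [0, 0, 0.4, 0, 0, 0, 0.1],
    [0, 0, 0.8, 0, 0, 0, 0.1],
    [0, 0, 1.1, 0, 0, 0, 0.1],
    [0, 0, 1.3, 0, 0, 0, 0.1],
    [0, 0, 1.45, 0, 0, 0, 0.1],
    [0, 0, 1.45, 0, 0, 0, 0.1],
    [0, 0, 1.45, 0, 0, 0, 0.3],
    [0, 0, 1.45, 0, 0, 0, 0.5],
    [0, 0, 1.45, 0, 0, 0, 0.5],
    [0, 0, 0, 0, 0, 0, 0.5],
    [0, 0, -3, 0, 0, 0, 0.5],
    [0, -3, -7, 0, 0, 0, 0.5],
    [0, -7, -9, 0, 0, 0, 0.5],
    [-4, -10, -9, 0, 0, -0.12, 0.5],
    [-8, -12, -9, 0, 0, -0.25, 0.5],
    [-12, -12, -9, 0, 0, -0.38, 0.5],
    [-12, -12, -9, 0, 0, -0.5, 0.5],
    [-12, -12, -9, 0, 0, -0.5, 0.5],
    [-12, -12, -9, 0, 0, -0.5, 0.5],
    [-12, -12, -9, 0, 0, -0.5, 0.5],
  ],
)

```text
time: 29.75
tool_pos: [0.5349, -0.0426, 0.1746]
tool_rot: [3.141, 0.0, 2.0]
contact_force: [0.4, 0.6, -0.6]
opening: 0.0461
grip_force: 0.0
```

```bash
python3 - <<'E'
from lids import *
m('q disc',(.663,.069),.034,.046,.055,rect); m('q knob',(.663,.069),.02,.066,.08,rect);m('w knob',(.657,.0115),.02,.066,.08,circ);m('w disc',(.657,.0115),.03,.046,.055,circ);
m('handle',(.506,-.363),.07,.036,.05,rect)
rel(530,-340,200,165)
E
```

```text
[ 0.53473129 -0.04261205  0.17432988] [-3.14154667e+00 -6.21040900e-05  2.00093333e+00]
q disc wrist [ 661.6   63.1   55.6   45.    87.4 1720. ] 0.055
q disc scene [662.9  63.5  54.8  46.3  84.1 195. ] 0.054
q disc side [6.627e+02 6.490e+01 4.890e+01 5.710e+01 1.000e-01 1.550e+02] 0.055
q knob wrist [661.9  68.   15.9  17.5  85.2 447. ] 0.075
q knob scene [664.6  67.1  16.6  20.6  83.9  57. ] 0.077
q knob side [662.9  70.   15.6  18.8  88.6  44. ] 0.077
w knob wrist [656.6  11.   17.1 323. ] 0.075
w knob scene [657.8   9.8  17.2  47. ] 0.076
w knob side [655.7  13.9  16.2  27. ] 0.076
w disc wrist [ 657.1   10.8   53.8 1805. ] 0.055
w disc scene [656.9  11.4  54.7 231. ] 0.054
w disc side [657.4  12.1  56.2 154. ] 0.055
handle wrist 0 
handle scene [ 507.4 -364.    15.7   71.8   74.6  171. ] 0.047
handle side [ 505.8 -362.6   18.4   72.1   80.2   98. ] 0.047
rel [-26.83 -12.83  -2.57] [-0.    -0.    -0.879]
```

Call:
play_rows(
  rows=[
    [-4, -2, -1, 0, 0, -0.12, 0.5],
    [-8, -4, -2.5, 0, 0, -0.24, 0.5],
    [-12, -6, -2.5, 0, 0, -0.36, 0.5],
    [-16, -8, -2.5, 0, 0, -0.48, 0.5],
    [-20, -10, -2.5, 0, 0, -0.6, 0.5],
    [-24, -12, -2.5, 0, 0, -0.72, 0.5],
    [-26.8, -12.8, -2.5, 0, 0, -0.84, 0.5],
    [-26.8, -12.8, -2.5, 0, 0, -0.88, 0.5],
    [-26.8, -12.8, -2.5, 0, 0, -0.88, 0.5],
    [-26.8, -12.8, -2.5, 0, 0, -0.88, 0.5],
    [-26.8, -12.8, -2.5, 0, 0, -0.88, 0.5],
    [-26.8, -12.8, -2.5, 0, 0, -0.88, 0.5],
  ],
)

```text
time: 31.1
tool_pos: [0.5303, -0.3395, 0.1996]
tool_rot: [-3.142, 0.0, 2.881]
contact_force: [-0.1, -0.1, 0.5]
opening: 0.0455
grip_force: 0.0
```

```bash
python3 - <<'E'
from lids import *
save('w5.png',W['im'])
m('handle',(.506,-.363),.07,.036,.05,rect)
P=V['wrist']; q=sel(P,(.506,-.363),.16,.0045,.0085); print(len(q))
s=robot.observe(); print(s['opening'])
rel(506,-363,35,165)
E
```

```text
[ 0.5301908  -0.33986195  0.19953959] [-3.14148614e+00  2.92655946e-04  2.88112687e+00]
handle wrist [ 505.  -365.1   14.3   70.1   76.8  941. ] 0.046
handle scene [ 507.4 -364.    15.1   71.8   74.7  172. ] 0.047
handle side [ 504.1 -361.9   19.1   72.3   77.4  102. ] 0.048
13792
0.04562495550687143
rel [ 1.75 -2.86 16.45] [-0.     0.     0.001]
```

View pics/w5.png

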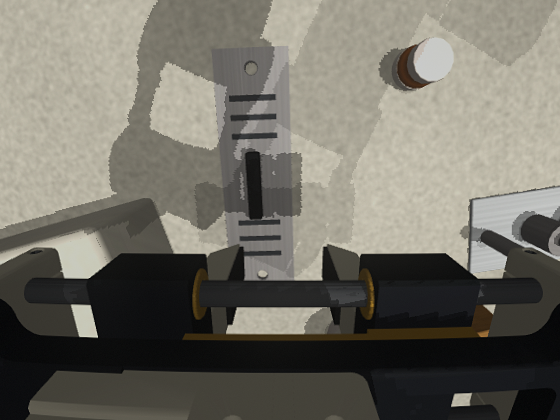

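The cover lies at (250,160), with its holes at (251,67) and (263,273) and its handle at (254,185). I'll find its centre and axis from the holes and handle.

```bash
python3 - <<'E'
from rel import *
import pickle
c=pickle.load(open('wl.pkl','rb')); g=cv2.cvtColor(c['im'],cv2.COLOR_RGB2GRAY)
for (u,v) in ((251,67),(263,273)): print(g[v-6:v+7,u-9:u+10])
h=onplane(c,[(251,67),(263,273)],.006)*1000; print(h,h.mean(0),np.linalg.norm(h[1]-h[0]),np.degrees(np.arctan2(*(h[1]-h[0])[1::-1])))
rel(505,-365.1,35,166.5)
E
```

```text
[[104 105 108 111  97  85  68  59  55  57  61  75  84 104 109 107 107 105
  108]
 [103 105 109  99  72  61  49  74  65  77  74  56  61  83 103 109 107 105
  108]
 [103 106 104  71  52  58  89 113 111  96 116 109  89  71  85 109 109 104
  107]
 [104 107  90  65  56  90  96 122 121 118 122 121 113  86  66  98 108 105
  107]
 [105 107  66  55  96 117 115 119 118 121 121 120 119 112  89  91 108 106
  108]
 [105 101  74  55 120 119 118 118 120 121 121 121 118 119 107  73 108 106
  107]
 [104  99  69  57 122 118 116 118 120 121 123 123 120 120 113  87 103 106
  106]
 [105  99  69  70 120 116 118 120 123 125 126 125 123 121 113  88 102 106
  108]
 [105 106  63  70 120 118 120 122 127 127 126 125 121 120 113  91 108 106
  106]
 [105 104  94 101 120 120 122 124 125 125 124 123 120 120 110  91 108 106
  107]
 [105 104  94  70 119 121 123 125 126 125 123 120 119 114  97 102 108 105
  107]
 [104 105 107  91  91 121 126 127 125 122 119 118 114  99  94 108 108 104
  106]
 [104 103 106 107  92  94 122 124 123 121 115 111 102  93 104 108 106 105
  106]]
[[137 133 134 139 140 137 137 137 140 141 137 
[... 527 characters left out ...]
134 125  94 147 185 183 181 178 177 177 182 173 128 124 142 141 142
  141]
 [138 135 128  85 120 164 176 181 179 180 183 176 119  72 120 143 142 141
  140]
 [139 135 130 103  70  79 132 159 161 163 164 129  76  89 129 143 141 141
  139]
 [140 136 131 116  79  50  54  72  79  81  66  54  70 102 131 142 143 142
  140]
 [141 137 136 136 117  86  73  59  51  56  59  73 105 128 138 143 144 143
  141]
 [132 128 128 131 130 117 105  85  72  85  89  95 120 131 132 135 135 135
  133]]
[[ 388.08920876 -336.58112134    6.        ]
 [ 619.83833643 -389.80359023    6.        ]] [ 503.9637726  -363.19235579    6.        ] 237.7820207076209 -12.934018073875732
rel [ 1.79 -3.09 16.45] [-0.     0.    -0.025]
```

Call:
play_rows(
  rows=[
    [1, -1.5, 4, 0, 0, -0.033, 0.5],
    [1.8, -3.05, 8, 0, 0, -0.033, 0.5],
    [1.8, -3.05, 11, 0, 0, -0.033, 0.5],
    [1.8, -3.05, 13.5, 0, 0, -0.033, 0.5],
    [1.8, -3.05, 15.2, 0, 0, -0.033, 0.5],
    [1.8, -3.05, 16.3, 0, 0, -0.033, 0.5],
    [1.8, -3.05, 16.3, 0, 0, -0.033, 0.5],
    [1.8, -3.05, 16.3, 0, 0, -0.033, 0.5],
    [1.8, -3.05, 16.3, 0, 0, -0.033, 0.2],
    [1.8, -3.05, 16.3, 0, 0, -0.033, 0.08],
    [1.8, -3.05, 16.3, 0, 0, -0.033, 0.08],
    [1.8, -3.05, 16.3, 0, 0, -0.033, 0.08],
    [1.8, -3.05, 16.3, 0, 0, -0.033, 0.08],
    [1.8, -3.05, 16.3, 0, 0, -0.033, 0.08],
    [1.8, -3.05, 16.3, 0, 0, -0.033, 0.08],
    [1.8, -3.05, 16.3, 0, 0, -0.033, 0.08],
  ],
  squeeze=45,
)

```text
time: 32.85
tool_pos: [0.5049, -0.3649, 0.0366]
tool_rot: [3.141, 0.0, 2.914]
contact_force: [-0.3, 3.1, 5.0]
opening: 0.0139
grip_force: 45.0
```

```bash
python3 - <<'E'
from rel import *
s=robot.observe(); print(s['tool_pos'],s['tool_rot'],s['opening'],s['grip_force'],s['contact_force'])
z=s['tool_pos'][2]*1000
# light box centre (mean of views 485,376.7; wrist ~1 mm less in x)
rel(485,376.7,z+150,167); rel(450,-250,z+150,167); rel(430,150,z+150,167)
E
```

```text
[ 0.50493481 -0.36491873  0.03663151] [3.14142459e+00 2.71887081e-04 2.91392718e+00] 0.0139216563643064 45.00100493431091 [-0.2599033   3.14224776  5.01313736]
rel [ 18.68  71.8  -14.99] [ 0.     0.    -0.001]
rel [  7.94   9.96 -15.  ] [ 0.     0.    -0.001]
rel [ 18.92  48.47 -15.  ] [ 0.     0.    -0.001]
```

Call:
play_rows(
  rows=[
    [0, 0, -0.5, 0, 0, 0, 0.08],
    [0, 0, -1.5, 0, 0, 0, 0.08],
    [0, 0, -3.5, 0, 0, 0, 0.08],
    [0, 0, -6, 0, 0, 0, 0.08],
    [0, 0, -8.5, 0, 0, 0, 0.08],
    [0, 0, -11, 0, 0, 0, 0.08],
    [0, 0, -13, 0, 0, 0, 0.08],
    [0, 0, -14.5, 0, 0, 0, 0.08],
    [0, 0, -15, 0, 0, 0, 0.08],
    [0, 0, -15, 0, 0, 0, 0.08],
    [0.3, 1.2, -15, 0, 0, 0, 0.08],
    [1, 3.6, -15, 0, 0, 0, 0.08],
    [1.7, 6.5, -15, 0, 0, 0, 0.08],
    [2.5, 9.5, -15, 0, 0, 0, 0.08],
    [3.2, 12.4, -15, 0, 0, 0, 0.08],
    [4, 15.3, -15, 0, 0, 0, 0.08],
    [4.7, 18, -15, 0, 0, 0, 0.08],
    [5.2, 20, -15, 0, 0, 0, 0.08],
    [5.5, 21, -15, 0, 0, 0, 0.08],
    [5.5, 21, -15, 0, 0, 0, 0.08],
  ],
)

```text
time: 34.85
tool_pos: [0.4981, -0.1465, 0.1858]
tool_rot: [3.141, -0.001, 2.916]
contact_force: [0.5, -0.7, -5.3]
opening: 0.0139
grip_force: 45.0
```

```bash
python3 - <<'E'
from lids import *
print(s['qpos'],s['opening'],s['grip_force'])
c=cam('scene'); save('s6.png',c['im'])
# plate level? fit plane to plate points
P=V['scene']; q=sel(P,(s['tool_pos'][0],s['tool_pos'][1]),.16,.14,.165); 
for n in V:
    q=sel(V[n],s['tool_pos'][:2],.15,.135,.170); A=np.c_[q[:,:2],np.ones(len(q))]; x=np.linalg.lstsq(A,q[:,2],rcond=None)[0]; print(n,len(q),np.degrees(x[:2]),np.median(q[:,2]))
rel(485,376.7,186.6,167)
E
```

```text
[ 0.49862514 -0.14884664  0.18611827] [-3.14119066e+00  8.78275158e-07  2.91338762e+00]
[-4.37215085e-01  3.87820197e-01  1.62467814e+00 -4.34807152e-04
  1.12901008e+00 -1.77962050e+00] 0.013653728183708979 44.9990040063858
wrist 33841 [-0.0032002  -0.01261802] 0.15493374042654645
scene 1940 [-0.19476315  0.09448605] 0.1561866204654987
side 1691 [-0.07803241 -0.9105833 ] 0.1555111193632429
rel [13.25 50.9  -0.06] [-0.     0.    -0.002]
```

View pics/s6.png

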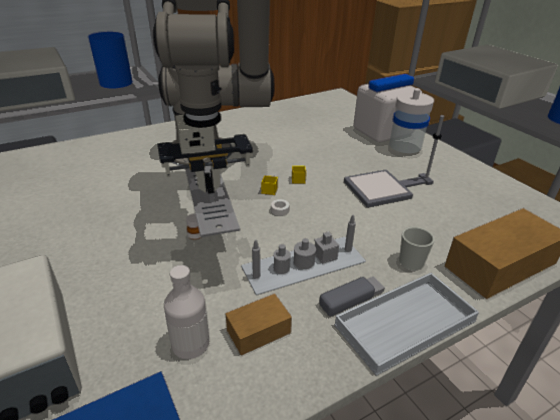

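All three pots are closed on the carrier ((282,260), (305,255), (327,248)), and the cover is held level at (215,210). On to the light box.

Call:
play_rows(
  rows=[
    [0.3, 1.2, 0, 0, 0, 0, 0.08],
    [0.9, 3.5, 0, 0, 0, 0, 0.08],
    [1.7, 6.5, 0, 0, 0, 0, 0.08],
    [2.5, 9.5, 0, 0, 0, 0, 0.08],
    [3.3, 12.5, 0, 0, 0, 0, 0.08],
    [4, 15.5, 0, 0, 0, 0, 0.08],
    [4.8, 18.5, 0, 0, 0, 0, 0.08],
    [5.6, 21.5, 0, 0, 0, 0, 0.08],
    [6.4, 24.5, 0, 0, 0, 0, 0.08],
    [7.1, 27.5, 0, 0, 0, 0, 0.08],
    [7.9, 30.5, 0, 0, 0, 0, 0.08],
    [8.7, 33.5, 0, 0, 0, 0, 0.08],
    [9.5, 36.5, 0, 0, 0, 0, 0.08],
    [10.3, 39.5, 0, 0, 0, 0, 0.08],
    [11, 42.5, 0, 0, 0, 0, 0.08],
    [11.8, 45.5, 0, 0, 0, 0, 0.08],
    [12.5, 48, 0, 0, 0, 0, 0.08],
    [13, 50, 0, 0, 0, 0, 0.08],
    [13.2, 50.8, 0, 0, 0, 0, 0.08],
    [13.25, 50.9, 0, 0, 0, 0, 0.08],
  ],
)

```text
time: 37.05
tool_pos: [0.4841, 0.3782, 0.1859]
tool_rot: [-3.141, -0.0, 2.915]
contact_force: [-0.0, -0.9, -4.0]
opening: 0.0133
grip_force: 45.0
```

```bash
python3 - <<'E'
from lids import *
m('lbox',(.485,.377),.12,.015,.023,rect)
for n in V:
    q=sel(V[n],s['tool_pos'][:2],.15,.135,.170); A=np.c_[q[:,:2],np.ones(len(q))]; x=np.linalg.lstsq(A,q[:,2],rcond=None)[0]; print(n,len(q),np.degrees(x[:2]),np.median(q[:,2]))
    m('collar',(.514,.546),.03,.135,.165,circ,[n])
rel(485,376.7,186.6,167)
E
```

```text
[0.48460172 0.3766287  0.18621171] [-3.14080936e+00 -1.18350415e-04  2.91289434e+00]
lbox wrist [479.3 377.7 168.1 116.7  71.3 555. ] 0.019
lbox scene [ 485.8  375.1  150.7  153.3   80.  1378. ] 0.023
lbox side [ 485.   377.7  149.6  152.4   80.3 3152. ] 0.023
wrist 33868 [ 0.03135956 -0.08438671] 0.15490668764197144
collar wrist [ 513.7  545.3   25.9 1124. ] 0.165
scene 1301 [-0.12064764  0.01343668] 0.15523634951357657
collar scene [517.3 544.1  25.6  63. ] 0.164
side 3779 [ 0.15838457 -0.75434555] 0.1561359530779982
collar side [515.1 547.2  26.3 196. ] 0.165
rel [-0.04  0.02 -0.04] [-0.001 -0.    -0.002]
```

Call:
play_rows(
  rows=[
    [0, 0, -0.04, 0, 0, 0, 0.08],
    [0, 0, -0.04, 0, 0, 0, 0.08],
    [0, 0, -0.04, 0, 0, 0, 0.08],
    [0, 0, -0.04, 0, 0, 0, 0.08],
    [0, 0, -0.04, 0, 0, 0, 0.08],
    [0, 0, -0.04, 0, 0, 0, 0.08],
    [0, 0, -0.04, 0, 0, 0, 0.08],
    [0, 0, -0.04, 0, 0, 0, 0.08],
    [0, 0, -0.04, 0, 0, 0, 0.08],
    [0, 0, -0.04, 0, 0, 0, 0.08],
    [0, 0, -0.04, 0, 0, 0, 0.08],
    [0, 0, -0.04, 0, 0, 0, 0.08],
    [0, 0, -0.04, 0, 0, 0, 0.08],
    [0, 0, -0.04, 0, 0, 0, 0.08],
    [0, 0, -0.04, 0, 0, 0, 0.08],
    [0, 0, -0.04, 0, 0, 0, 0.08],
    [0, 0, -0.04, 0, 0, 0, 0.08],
    [0, 0, -0.04, 0, 0, 0, 0.08],
    [0, 0, -0.04, 0, 0, 0, 0.08],
    [0, 0, -0.04, 0, 0, 0, 0.08],
  ],
)

```text
time: 39.2
tool_pos: [0.4845, 0.3777, 0.1867]
tool_rot: [-3.142, 0.0, 2.914]
contact_force: [-0.3, 0.3, -3.9]
opening: 0.0136
grip_force: 45.0
```

Call:
play_rows(
  rows=[
    [0, 0, 0, 0, 0, 0, 0.08],
    [0, 0, 0, 0, 0, 0, 0.08],
    [0, 0, 0, 0, 0, 0, 0.08],
    [0, 0, 0, 0, 0, 0, 0.08],
    [0, 0, 0, 0, 0, 0, 0.08],
    [0, 0, 0, 0, 0, 0, 0.08],
    [0, 0, 0, 0, 0, 0, 0.08],
    [0, 0, 0, 0, 0, 0, 0.08],
    [0, 0, 0, 0, 0, 0, 0.08],
    [0, 0, 0, 0, 0, 0, 0.08],
    [0, 0, 0, 0, 0, 0, 0.08],
    [0, 0, 0, 0, 0, 0, 0.08],
    [0, 0, 0, 0, 0, 0, 0.08],
    [0, 0, 0, 0, 0, 0, 0.08],
    [0, 0, 0, 0, 0, 0, 0.08],
    [0, 0, 0, 0, 0, 0, 0.08],
    [0, 0, 0, 0, 0, 0, 0.08],
    [0, 0, 0, 0, 0, 0, 0.08],
    [0, 0, 0, 0, 0, 0, 0.08],
    [0, 0, 0, 0, 0, 0, 0.08],
  ],
)

```text
time: 41.2
tool_pos: [0.4845, 0.3777, 0.1867]
tool_rot: [3.142, 0.0, 2.914]
contact_force: [0.0, 0.2, -4.2]
opening: 0.0131
grip_force: 45.0
```

Call:
play_rows(
  rows=[
    [0, 0, 0, 0, 0, 0, 0.08],
    [0, 0, 0, 0, 0, 0, 0.08],
    [0, 0, 0, 0, 0, 0, 0.08],
    [0, 0, 0, 0, 0, 0, 0.08],
    [0, 0, 0, 0, 0, 0, 0.08],
    [0, 0, 0, 0, 0, 0, 0.08],
    [0, 0, 0, 0, 0, 0, 0.08],
    [0, 0, 0, 0, 0, 0, 0.08],
    [0, 0, 0, 0, 0, 0, 0.08],
    [0, 0, 0, 0, 0, 0, 0.08],
    [0, 0, 0, 0, 0, 0, 0.08],
    [0, 0, 0, 0, 0, 0, 0.08],
    [0, 0, 0, 0, 0, 0, 0.08],
    [0, 0, 0, 0, 0, 0, 0.08],
    [0, 0, 0, 0, 0, 0, 0.08],
    [0, 0, 0, 0, 0, 0, 0.08],
    [0, 0, 0, 0, 0, 0, 0.08],
    [0, 0, 0, 0, 0, 0, 0.08],
    [0, 0, 0, 0, 0, 0, 0.08],
    [0, 0, 0, 0, 0, 0, 0.08],
  ],
)

```text
time: 43.2
tool_pos: [0.4845, 0.3777, 0.1867]
tool_rot: [3.142, 0.0, 2.914]
contact_force: [-1.2, -0.8, -5.5]
opening: 0.0135
grip_force: 45.0
```

Call:
play_rows(
  rows=[
    [0, 0, 0, 0, 0, 0, 0.08],
    [0, 0, 0, 0, 0, 0, 0.08],
    [0, 0, 0, 0, 0, 0, 0.08],
    [0, 0, 0, 0, 0, 0, 0.08],
    [0, 0, 0, 0, 0, 0, 0.08],
    [0, 0, 0, 0, 0, 0, 0.08],
    [0, 0, 0, 0, 0, 0, 0.08],
    [0, 0, 0, 0, 0, 0, 0.08],
    [0, 0, 0, 0, 0, 0, 0.08],
    [0, 0, 0, 0, 0, 0, 0.08],
    [0, 0, 0, 0, 0, 0, 0.08],
    [0, 0, 0, 0, 0, 0, 0.08],
    [0, 0, 0, 0, 0, 0, 0.08],
    [0, 0, 0, 0, 0, 0, 0.08],
    [0, 0, 0, 0, 0, 0, 0.08],
    [0, 0, 0, 0, 0, 0, 0.08],
    [0, 0, 0, 0, 0, 0, 0.08],
    [0, 0, 0, 0, 0, 0, 0.08],
    [0, 0, 0, 0, 0, 0, 0.08],
    [0, 0, 0, 0, 0, 0, 0.08],
  ],
)

```text
time: 45.2
tool_pos: [0.4845, 0.3777, 0.1867]
tool_rot: [-3.142, 0.0, 2.914]
contact_force: [0.2, -0.4, -4.5]
opening: 0.0136
grip_force: 45.0
```

```bash
python3 - <<'E'
from lids import *
m('collar',(.514,.546),.03,.135,.165,circ,['wrist'])
print(s['time'],s['qpos'])
rel(656.8,11.3,186.6,84)
rel(490,150,186.6,84)
# cover hole far/near in wrist view -> at z=top
g=W['im']; save('w7.png',g)
E
```

```text
[0.48449899 0.37769525 0.18674888] [3.14153996e+00 1.12579550e-04 2.91379788e+00]
collar wrist [ 513.3  545.7   25.  1142. ] 0.165
45.35 [ 5.37484076e-01  5.51254958e-01  1.34747281e+00 -4.22406449e-05
  1.24274720e+00 -8.05503875e-01]
rel [-2.506e+01 -3.180e+01  2.000e-02] [0.    0.    1.448]
rel [-5.680e+00 -2.206e+01  1.000e-02] [0.    0.    1.448]
```

View pics/w7.png

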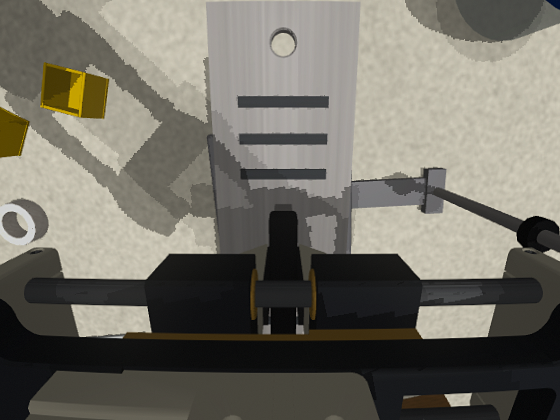

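The cover is held level over the box, with the near hole at (283,43). I'll get the hole's place in the tool frame for the pin alignment.

```bash
python3 - <<'E'
from rel import *
import pickle
c=pickle.load(open('wl.pkl','rb')); g=cv2.cvtColor(c['im'],cv2.COLOR_RGB2GRAY)
w=g[22:66,262:306]; s=robot.observe(); M=R.from_euler('xyz',s['tool_rot'])
# hole edge = dark ring / inside bright; contour at inner threshold
ci=cv2.HoughCircles(cv2.resize(w,None,fx=4,fy=4),cv2.HOUGH_GRADIENT,1,200,param1=80,param2=15,minRadius=35,maxRadius=80); print(ci)
u,v=ci[0,0,:2]/4+[262-.4,22-.4]; print(u,v,ci[0,0,2]/4)
z=s['tool_pos'][2]-.0366+.006
for px in ((u,v),(283,43)): print('hole in tool mm',M.inv().apply(onplane(c,[px],z)-s['tool_pos'])*1000)
# plate edges in columns, rows 20..200
a=[]
for r in (15,60):
    d=np.diff(g[r].astype(float)); 
    P=cloud(c)[r]; ok=np.where((P[:,2]>z-.006)&(P[:,2]<z+.006))[0]; a+=[(ok.min(),r),(ok.max(),r)]
e=M.inv().apply(onplane(c,a,z)-s['tool_pos'])*1000; print(e.round(1))
E
```

```text
[[[85.5 89.5 45.7]]]
282.975 43.975 11.425
hole in tool mm [[118.84962371  -0.41255192  30.58659846]]
hole in tool mm [[119.32596102  -0.39914799  30.58654554]]
[[133.2 -39.9  30.6]
 [133.2  39.1  30.6]
 [111.3 -40.   30.6]
 [111.2  39.2  30.6]]
```

Call:
play_rows(
  rows=[
    [-0.3, -1, 0, 0, 0, 0, 0.08],
    [-0.8, -3, 0, 0, 0, 0, 0.08],
    [-1.5, -6, 0, 0, 0, 0, 0.08],
    [-2.3, -9, 0, 0, 0, 0, 0.08],
    [-3.1, -12, 0, 0, 0, 0.04, 0.08],
    [-3.9, -15, 0, 0, 0, 0.1, 0.08],
    [-4.6, -18, 0, 0, 0, 0.18, 0.08],
    [-5.2, -20.5, 0, 0, 0, 0.27, 0.08],
    [-5.6, -22, 0, 0, 0, 0.37, 0.08],
    [-5.7, -22, 0, 0, 0, 0.47, 0.08],
    [-5.7, -22, 0, 0, 0, 0.57, 0.08],
    [-5.7, -22, 0, 0, 0, 0.67, 0.08],
    [-5.7, -22, 0, 0, 0, 0.77, 0.08],
    [-5.7, -22, 0, 0, 0, 0.87, 0.08],
    [-5.7, -22, 0, 0, 0, 0.97, 0.08],
    [-5.7, -22, 0, 0, 0, 1.07, 0.08],
    [-5.7, -22, 0, 0, 0, 1.17, 0.08],
    [-5.7, -22, 0, 0, 0, 1.27, 0.08],
    [-5.7, -22, 0, 0, 0, 1.37, 0.08],
    [-5.7, -22, 0, 0, 0, 1.448, 0.08],
  ],
)

```text
time: 47.35
tool_pos: [0.4901, 0.1498, 0.1869]
tool_rot: [3.141, 0.0, 1.462]
contact_force: [0.2, -0.3, -4.7]
opening: 0.0134
grip_force: 45.0
```

```bash
python3 - <<'E'
from rel import *
rel(657.1,12.3,186.6,84)
E
```

```text
rel [-11.85  18.09   0.04] [ 0.     0.    -0.004]
```

Call:
play_rows(
  rows=[
    [-0.7, 1, 0, 0, 0, 0, 0.08],
    [-2, 3, 0, 0, 0, 0, 0.08],
    [-3.6, 5.5, 0, 0, 0, 0, 0.08],
    [-5.2, 8, 0, 0, 0, 0, 0.08],
    [-6.8, 10.5, 0, 0, 0, 0, 0.08],
    [-8.5, 13, 0, 0, 0, 0, 0.08],
    [-10, 15.3, 0, 0, 0, 0, 0.08],
    [-11.2, 17, 0, 0, 0, 0, 0.08],
    [-11.7, 17.9, 0, 0, 0, 0, 0.08],
    [-11.85, 18.09, 0, 0, 0, 0, 0.08],
    [-11.85, 18.09, 0, 0, 0, 0, 0.08],
    [-11.85, 18.09, 0.5, 0, 0, 0, 0.08],
    [-11.85, 18.09, 1.3, 0, 0, 0, 0.08],
    [-11.85, 18.09, 2.2, 0, 0, 0, 0.08],
    [-11.85, 18.09, 2.8, 0, 0, 0, 0.08],
    [-11.85, 18.09, 3, 0, 0, 0, 0.08],
    [-11.85, 18.09, 3, 0, 0, 0, 0.08],
    [-11.85, 18.09, 3, 0, 0, 0, 0.08],
    [-11.85, 18.09, 3, 0, 0, 0, 0.08],
    [-11.85, 18.09, 3, 0, 0, 0, 0.08],
  ],
)

```text
time: 49.35
tool_pos: [0.658, 0.0136, 0.1571]
tool_rot: [3.141, -0.0, 1.466]
contact_force: [0.4, -0.3, -4.8]
opening: 0.0138
grip_force: 45.0
```

```bash
python3 - <<'E'
from lids import *
save('w8.png',W['im'])
print(s['contact_force'])
rel(657.1,12.3,126.6,84)
m('pin+',(.6695,.1306),.012,.095,.113,circ); m('pin-',(.6443,-.1081),.012,.095,.113,circ)
c=cam('side'); save('d8.png',cv2.resize(c['im'][150:270,160:320],(800,600),interpolation=cv2.INTER_CUBIC))
E
```

```text
[0.65790378 0.01361864 0.15693103] [ 3.14117140e+00 -3.63273569e-06  1.46572356e+00]
[ 0.1551149   0.89190339 -5.10303997]
rel [-0.14 -0.07  3.03] [ 0. -0. -0.]
pin+ wrist [670.1 132.1   8.6  96. ] 0.113
pin+ scene 0 
pin+ side 2 0.097
pin- wrist 0 
pin- scene 0 
pin- side 0
```

View pics/w8.png

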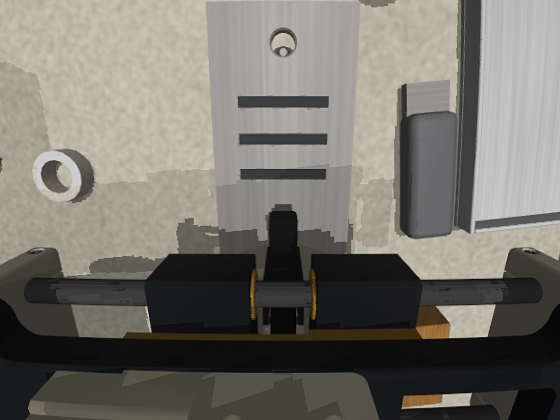

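The pin tip shows inside the hole at (283,52), with the hole centre at (283,43). Checking the offset in metric terms:

```bash
python3 - <<'E'
from rel import *
import pickle
c=pickle.load(open('wl.pkl','rb')); s=robot.observe(); M=R.from_euler('xyz',s['tool_rot'])
g=cv2.cvtColor(c['im'],cv2.COLOR_RGB2GRAY); print(g[40:60,272:296])
for px,z in (((283,43.7),s['tool_pos'][2]-.0306),((283,52),.112)): p=onplane(c,[px],z); print(p*1000,M.inv().apply(p-s['tool_pos'])*1000)
E
```

```text
[[119 181 188 188 188 188 187 185 184 184 185 184 181 178 175 174 177 178
  179 178 180 163  64 106]
 [153 185 185 187 188 187 185 184 183 183 184 184 182 178 178 176 177 178
  178 178 179 184 106  99]
 [177 182 184 187 189 188 185 182 181 182 183 182 181 181 179 178 178 178
  179 178 179 183 121  95]
 [182 182 184 188 189 188 184 181 180 181 181 182 181 180 179 178 179 179
  178 178 180 186 148 100]
 [182 182 185 187 189 188 184 181 181 182 181 183 182 181 179 177 177 177
  178 180 181 186 157 101]
 [183 183 186 186 186 186 182 180 182 184 186 187 187 183 181 178 178 177
  177 179 181 185 190 124]
 [185 186 188 188 188 186 184 184 151 127 102  95  96 140 179 185 182 179
  178 179 181 186 159 106]
 [176 186 189 189 190 161 127 100  76  75  71  73  73  74  84  96 142 131
  168 179 182 188 156 105]
 [169 189 190 163 103  77  83  76  82 121 153 161 163 108  64  73  79  77
  113 171 185 188 137 104]
 [154 189 159  99  83  87  76  74 135 174 178 176 178 153  96  68  81  87
   80 104 171 174 118 132]
 [139 155 125  84  89  79  68  99 160 179 176 174 174 178 147  97  69  81
   87  79 107 13
[... 392 characters left out ...]
2 139 160 176 177 176]
 [177 177 171 156 141 129 112  88  94 135 172 170 161 123  82 102 111 133
  147 166 177 178 177 176]
 [177 177 176 173 165 153 142 131 116 110 137 139 126 115 117 136 151 161
  171 175 176 177 176 176]
 [177 176 175 174 173 171 164 161 159 150 148 144 149 159 164 165 172 173
  171 174 175 176 175 175]
 [177 176 175 174 172 172 173 173 173 171 170 168 172 178 179 175 172 170
  171 172 175 176 176 176]
 [177 176 174 174 172 171 171 170 169 171 173 174 176 177 176 173 172 170
  170 173 174 176 176 176]]
[[670.04515912 131.29822481 126.29604124]] [[118.27597547  -0.25246465  30.6019314 ]]
[[669.98109363 130.53078654 112.        ]] [[117.50580615  -0.24074563  44.89796452]]
```

Call:
play_rows(
  rows=[
    [-0.09, -0.02, 0, 0, 0, 0, 0.08],
    [-0.09, -0.02, 0.3, 0, 0, 0, 0.08],
    [-0.09, -0.02, 0.6, 0, 0, 0, 0.08],
    [-0.09, -0.02, 0.9, 0, 0, 0, 0.08],
    [-0.09, -0.02, 1.1, 0, 0, 0, 0.08],
    [-0.09, -0.02, 1.3, 0, 0, 0, 0.08],
    [-0.09, -0.02, 1.5, 0, 0, 0, 0.08],
    [-0.09, -0.02, 1.7, 0, 0, 0, 0.08],
    [-0.09, -0.02, 1.9, 0, 0, 0, 0.08],
    [-0.09, -0.02, 2, 0, 0, 0, 0.08],
    [-0.09, -0.02, 2, 0, 0, 0, 0.08],
    [-0.09, -0.02, 2, 0, 0, 0, 0.08],
  ],
)

```text
time: 50.75
tool_pos: [0.6576, 0.0128, 0.1368]
tool_rot: [3.141, 0.0, 1.466]
contact_force: [0.2, 1.0, -4.2]
opening: 0.0137
grip_force: 45.0
```

```bash
python3 - <<'E'
from lids import *
print(s['contact_force'],s['torque'])
for n in V:
    q=sel(V[n],s['tool_pos'][:2],.15,.095,.118); A=np.c_[q[:,:2],np.ones(len(q))]; x=np.linalg.lstsq(A,q[:,2],rcond=None)[0]; print(n,len(q),np.degrees(x[:2]),np.median(q[:,2]))
m('pin+',(.6695,.1306),.012,.109,.116,circ); m('pin-',(.6443,-.1081),.012,.109,.116,circ)
save('w9.png',np.hstack([cv2.resize(W['im'][20:75,255:315],(400,367)),cv2.resize(cam('scene')['im'][200:300,225:375],(400,367))]))
E
```

```text
[0.65761933 0.01277529 0.13690917] [3.14119866e+00 2.31559693e-05 1.46581069e+00]
[ 0.44354292 -0.96919255 -5.02651192] [0.00177117 0.00980441 0.00566722]
wrist 34098 [-0.05467483 -0.02604935] 0.10581865112696273
scene 2529 [-0.97082425  0.11677543] 0.10694584759203896
side 1754 [ 0.95824723 -0.2421042 ] 0.10625962966546815
pin+ wrist [669.7 130.4   6.1 108. ] 0.113
pin+ scene 5 0.113
pin+ side 4 0.113
pin- wrist 0 
pin- scene [ 644.  -111.7   10.9    8. ] 0.114
pin- side 5 0.112
```

View pics/w9.png

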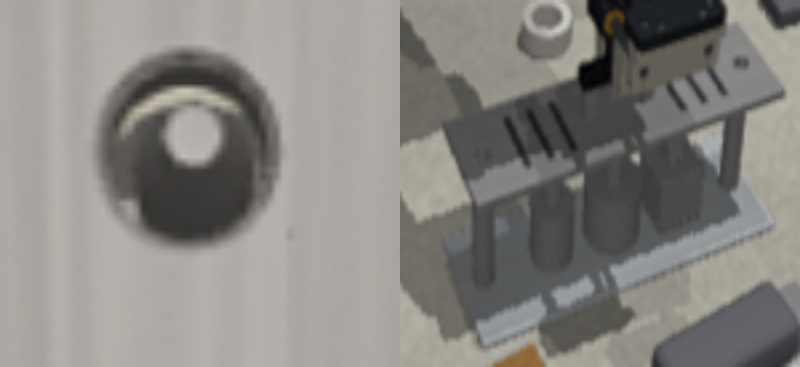

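Both pins are inside the holes and there is no side force. Lower the rest of the way.

Call:
play_rows(
  rows=[
    [0, 0, 0.2, 0, 0, 0, 0.08],
    [0, 0, 0.4, 0, 0, 0, 0.08],
    [0, 0, 0.6, 0, 0, 0, 0.08],
    [0, 0, 0.75, 0, 0, 0, 0.08],
    [0, 0, 0.88, 0, 0, 0, 0.08],
    [0, 0, 0.96, 0, 0, 0, 0.08],
    [0, 0, 1.0, 0, 0, 0, 0.08],
    [0, 0, 1.0, 0, 0, 0, 0.08],
    [0, 0, 1.0, 0, 0, 0, 0.08],
    [0, 0, 1.0, 0, 0, 0, 0.08],
  ],
)

```text
time: 51.95
tool_pos: [0.6576, 0.0128, 0.1268]
tool_rot: [3.141, 0.0, 1.466]
contact_force: [-0.5, 0.1, -3.7]
opening: 0.0133
grip_force: 45.0
```

Call:
play_rows(
  rows=[
    [0, 0, 0.03, 0, 0, 0, 0.08],
    [0, 0, 0.05, 0, 0, 0, 0.08],
    [0, 0, 0.05, 0, 0, 0, 0.08],
    [0, 0, 0.05, 0, 0, 0, 0.08],
    [0, 0, 0.05, 0, 0, 0, 0.08],
  ],
)

```text
time: 52.45
tool_pos: [0.6576, 0.0128, 0.1267]
tool_rot: [3.141, -0.0, 1.466]
contact_force: [-2.1, 0.4, 0.5]
opening: 0.0138
grip_force: 45.0
```

Weight has transferred, so I'll release and lift straight up, then check.

Call:
play_rows(
  rows=[
    [0, 0, 0, 0, 0, 0, 0.2],
    [0, 0, 0, 0, 0, 0, 0.45],
    [0, 0, 0, 0, 0, 0, 0.45],
    [0, 0, 0, 0, 0, 0, 0.45],
    [0, 0, -0.5, 0, 0, 0, 0.45],
    [0, 0, -2, 0, 0, 0, 0.45],
    [0, 0, -4, 0, 0, 0, 0.45],
    [0, 0, -7, 0, 0, 0, 0.45],
    [0, 0, -10, 0, 0, 0, 0.45],
    [0, -4, -12, 0, 0, 0, 0.45],
    [0, -8, -12, 0, 0, 0, 0.45],
    [0, -12, -12, 0, 0, 0, 0.45],
    [0, -12, -12, 0, 0, 0, 0.45],
    [0, -12, -12, 0, 0, 0, 0.45],
    [0, -12, -12, 0, 0, 0, 0.45],
  ],
  squeeze=10,
)

```text
time: 53.95
tool_pos: [0.5395, 0.0252, 0.2469]
tool_rot: [3.139, 0.0, 1.466]
contact_force: [-0.0, -0.2, -0.3]
opening: 0.0412
grip_force: 0.0
```

```bash
python3 - <<'E'
from lids import *
for n in V:
    q=sel(V[n],(.657,.0115),.15,.088,.103); A=np.c_[q[:,:2],np.ones(len(q))]; x=np.linalg.lstsq(A,q[:,2],rcond=None)[0]; print(n,len(q),np.degrees(x[:2]),np.median(q[:,2]))
m('pin+',(.6695,.1306),.012,.1,.116,circ); m('pin-',(.6443,-.1081),.012,.1,.116,circ); m('handle',(.657,.0115),.06,.12,.14,rect)
save('s10.png',cv2.resize(cam('scene')['im'],(800,600)))
E
```

```text
[0.53922023 0.02517769 0.24607921] [ 3.14113702e+00 -1.00811854e-05  1.46561287e+00]
wrist 13978 [ 0.22720406 -0.05131595] 0.09564767714481431
scene 2779 [-0.71234257  0.04663898] 0.09674681970700472
side 1835 [ 0.83494841 -0.17584844] 0.0959184037659413
pin+ wrist [669.  130.6  10.  115. ] 0.113
pin+ scene [671.1 129.7  10.   21. ] 0.112
pin+ side [669.2 133.   10.8  18. ] 0.113
pin- wrist 0 
pin- scene [ 646.1 -108.4    9.2   23. ] 0.113
pin- side [ 643.9 -106.7   10.2   13. ] 0.112
handle wrist [ 656.4   12.5   70.1   15.5   84.3 1470. ] 0.136
handle scene [658.5  11.4  69.2  16.   83.9 245. ] 0.137
handle side [656.7  14.1  71.3  16.9  85.2 178. ] 0.137
```

View pics/s10.png

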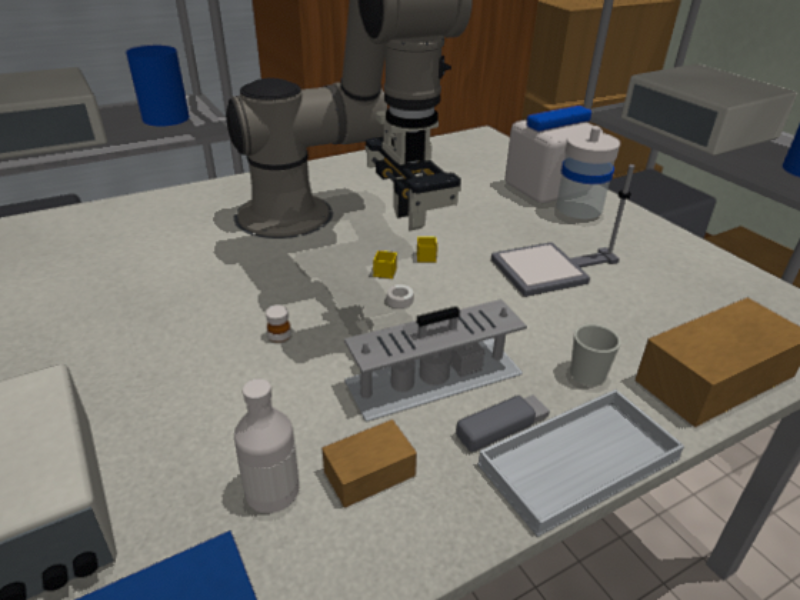

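The cover lies flat with both pins through it ((365,347) and (503,311)), its top at 96 mm. The three pots under it are closed, and nothing else has moved.

```bash
python3 -c "
from cell import robot
print(robot.hand_in())"
```

```text
the job is handed in; nothing more can be done
None
```

I closed all three pots with their own lids on the carrier, held the cover level over the light box for just over six seconds, lowered it onto both shoulders and let go, then handed the job in at about 54 s.

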